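# Set out the book display on the hall console

### The job

Get the hall console's book display ready. Move the slim-necked vase out of the rail's place and stand it upright in the middle of the round cork mat, line up all the loose pocket books flat in one snug, straight row, every book's short end against the long rail, the first one's long side against the socket block and each next one against its neighbour with no gaps, and plug the little lamp fully home, upright, into the socket. Leave the other ornaments where they are.

Things in the scene. Friction and masses are not known exactly. Their poses are not given: they have to be found in the camera images.
- rail: Fixed L-shaped wooden book rail. Origin: inner corner at table height. The rail (14 mm thick, 22 mm high) runs 310 mm along its -y, inner face at x = 0; the books lie on its -x side, over thin grey felt. The socket block (116 mm along x, 80 mm along y, 36 mm high) stands at y 0 to +80, x -102 to +14 mm; its face y = 0 is the end stop of the row.
- socket (a point): Centre of the mouth of the square hole in the socket block's top, 36 mm above the table, sides along the rail's x and y; the hole is 38 mm square and 26 mm deep.
- slot0 (a point): Point on the table where the centre of book number 1 of a perfectly snug row lies: in the rail's frame x = -54 mm, y = -30 mm. Unmarked.
- slot1 (a point): Point on the table where the centre of book number 2 of a perfectly snug row lies: in the rail's frame x = -54 mm, y = -90 mm. Unmarked.
- slot2 (a point): Point on the table where the centre of book number 3 of a perfectly snug row lies: in the rail's frame x = -54 mm, y = -150 mm. Unmarked.
- slot3 (a point): Point on the table where the centre of book number 4 of a perfectly snug row lies: in the rail's frame x = -54 mm, y = -210 mm. Unmarked.
- book0: Closed pocket book lying flat, tan cover, 108 mm (its x) by 60 mm (its y) by 28 mm thick, 0.15 kg. Origin: centre of its underside. Either end may face the rail. May be absent (None).
- book1: Closed pocket book lying flat, tan cover, 108 mm (its x) by 60 mm (its y) by 28 mm thick, 0.15 kg. Origin: centre of its underside. Either end may face the rail. May be absent (None).
- book2: Closed pocket book lying flat, tan cover, 108 mm (its x) by 60 mm (its y) by 28 mm thick, 0.15 kg. Origin: centre of its underside. Either end may face the rail. May be absent (None).
- book3: Closed pocket book lying flat, tan cover, 108 mm (its x) by 60 mm (its y) by 28 mm thick, 0.15 kg. Origin: centre of its underside. Either end may face the rail. May be absent (None).
- book4: Closed pocket book lying flat, tan cover, 108 mm (its x) by 60 mm (its y) by 28 mm thick, 0.15 kg. Origin: centre of its underside. Either end may face the rail. May be absent (None).
- vase: Small white closed vase, 118 mm high, 0.3 kg, standing where the row must go. Origin: centre of its underside. Foot radius 29 mm, belly radius 40 mm at 45 mm height, slim neck radius 19 to 20 mm from 82 mm to the top.
- mat: Fixed round cork mat, radius 50 mm, 4 mm thick. Origin: centre of its underside, at table height.
- lamp: Plug-in lamp standing on its plug, 0.16 kg. Origin: centre of its underside. From below: square metal plug 36 mm wide, 24 mm long (lowest 3 mm 32 mm wide), square white housing 48 mm wide from 24 to 74 mm height, sides along x and y, round glass cap radius 20 mm to 91 mm. Fully home, the housing rests on the socket block, origin 24 mm below the hole's mouth; any quarter turn fits.
- key_bowl: White bowl, radius 50 mm, 40 mm high: bystander. Origin: centre of its underside.
- candlestick: Brass candlestick, foot radius 32 mm, 80 mm high: bystander. Origin: centre of its underside.
- card_box: Dark wooden box 100 x 130 x 60 mm: bystander. Origin: centre of its underside.
Mind the look-alikes: they are no part of the job. What is meant by the lamp is not turquoise, and is the larger of those in its own colour. What is shaped like the book3 but red is not meant.

How it is judged (in metres and radians):
On the way:
1. the vase stands released and upright on the cork mat (horizontal distance between vase and mat below 0.02 m and angle between vase's own z axis and vertical below 0.08 rad and height (world z) of vase below 0.009 m and linear speed of vase below 0.02 m/s and contact force between vase and the fingers below 0.1 N), for 0.2 s.
At the end, for the whole second after the job is handed in: Vase upright within 20 mm of the mat's centre; each book flat within 12 mm of its snug place, the places filled from the socket block on, at most 7 mm from the rail, square to it within 0.08 rad; lamp upright, within 3.5 mm of fully home; all released and at rest (all of step 1 and horizontal distance between lamp and socket below 0.005 m and z of lamp in the frame of socket below -0.0205 m and angle between lamp's own z axis and vertical below 0.06 rad and (not (horizontal distance between any of book0, book1, book2, book3, book4 and slot1 below 0.012 m) or horizontal distance between any of book0, book1, book2, book3, book4 and slot0 below 0.012 m) and (not (horizontal distance between any of book0, book1, book2, book3, book4 and slot2 below 0.012 m) or horizontal distance between any of book0, book1, book2, book3, book4 and slot1 below 0.012 m) and (not (horizontal distance between any of book0, book1, book2, book3, book4 and slot3 below 0.012 m) or horizontal distance between any of book0, book1, book2, book3, book4 and slot2 below 0.012 m) and (horizontal distance between book0 and slot0 below 0.012 m or horizontal distance between book0 and slot1 below 0.012 m or horizontal distance between book0 and slot2 below 0.012 m or horizontal distance between book0 and slot3 below 0.012 m) and (horizontal distance between book1 and slot0 below 0.012 m or horizontal distance between book1 and slot1 below 0.012 m or horizontal distance between book1 and slot2 below 0.012 m or horizontal distance between book1 and slot3 below 0.012 m) and (horizontal distance between book2 and slot0 below 0.012 m or horizontal distance between book2 and slot1 below 0.012 m or horizontal distance between book2 and slot2 below 0.012 m or horizontal distance between book2 and slot3 below 0.012 m) and (horizontal distance between book3 and slot0 below 0.012 m or horizontal distance between book3 and slot1 below 0.012 m or horizontal distance between book3 and slot2 below 0.012 m or horizontal distance between book3 and slot3 below 0.012 m) and (horizontal distance between book4 and slot0 below 0.012 m or horizontal distance between book4 and slot1 below 0.012 m or horizontal distance between book4 and slot2 below 0.012 m or horizontal distance between book4 and slot3 below 0.012 m) and x of each of book0, book1, book2, book3, book4 in the frame of rail above -0.061 m and angle between the x axis of each of book0, book1, book2, book3, book4 and the x axis of rail, either way round below 0.08 rad and height (world z) of each of book0, book1, book2, book3, book4 below 0.005 m and angle between each of book0, book1, book2, book3, book4's own z axis and vertical below 0.05 rad and linear speed of each of book0, book1, book2, book3, book4 below 0.02 m/s); the robot touches nothing.
It fails at once if the vase is tipped over (angle between vase's own z axis and vertical above 0.8 rad).
It fails at once if another ornament is pushed away by more than 5 cm (distance of any of key_bowl, candlestick, card_box from where it was at the start of the episode above 0.05 m).
Of book0, book1, book2, book3, book4 only 3 to 4 are there at a start; the rules pass over those that are not, and their reading is None.
At some moment in a run one of book0, book1, book2, book3, book4 may be knocked a few centimetres aside while the robot is not near it.
It also fails if it takes over 210 s, if anything falls off the work surface, if the arm or the gripper's body presses on something with over 40 N, if the wrist force passes 120 N, or if a joint passes its speed limit or range.

### The arm

A 6-joint arm with a two-finger parallel gripper is mounted at the origin on the work surface. World frame = base frame: x ahead of the robot, y to its left, z up, the work surface at z = 0. Lengths are in m, angles in degrees, forces in N, time in s.
With the tool pointing down it reaches from about 0.375 to 0.9 m from the base axis. Payload 3.1 kg.
Tool frame: the origin (TCP) lies at the very end of the fingers, on their centre line; the grasp point (between the pads) lies 19 mm behind it; z points along the fingers, y is the line along which they close (so a half turn about z gives the same grasp; the last joint's range is limited). The gripper opens to 87 mm and grips with 3 to 60 N. Pads are 19 mm wide; open, the fingers measure 117 mm over their backs; the gripper's body (75 mm by 190 mm) begins 51 mm behind the grasp point.
Start: joints at [61.679, 30.224, 82.088, -0, 67.689, -10.227], TCP at [0.194, 0.594, 0.223] pointing down, gripper open.
Joint ranges: [-176.69, 176.69], [-43.24, 126.21], [12.49, 139.97], [-82, 262], [0, 151.66], [-163.58, 163.58]. Speed limits (degrees/s): [159.86, 159.86, 180, 180, 180, 180].

### API

Orientations are given as a 3x3 rotation matrix whose columns are the frame's x, y, z axes.
In Python, from rig import readout, viewer, ticket gives the robot as it stands.
- The arm moves only by the tool send_rows, never from a script. Its argument "moves" is a list of rows, each a list of 6 numbers: the shift along the tool's x, y, z in units of 250 mm (1.0 is 250 mm), then the turn, a rotation vector about the tool's x, y, z in units of 90 degrees (1.0 is 90 degrees). A call has 1 to 12 rows; each row is the pose to reach, as a shift and turn from the pose commanded when the call began, along the tool's axes at that moment; what a row does not reach only later rows make up. A row lasts 1/10 s, in which the tool goes at most 50 mm and 8.59 degrees, less where a joint would pass 70% of its speed; a pose out of reach is approached as far as the arm can. A call with a number of a shift or a turn outside -1 to 1 is refused whole. A call with a gripper value outside its range is refused whole. "grip" is the opening, from 0 (shut) to 1 (fully open), set as the call begins (left out, the last holds). The fingers move at their own pace and stop on an object; the grip force is fixed at half the most. Time passes only in rows, so rows that repeat a pose let the fingers close. It gives the time, the measured TCP pose, the force, the opening and the grip force at its end, in the units of the state.
- readout.read_state(): the state, without advancing time (a new reading comes with each control period).
- viewer.capture(name): name is "scene" or "top" or "wrist"; returns (picture, depth): 480x640x3 uint8, red, green, blue; 480x640 float32, m along the optical axis (not along the pixel's ray), 0 where there is no reading.
- viewer.camera_info(name): a dict with "fx", "fy", "cx", "cy" (pixels), "distortion" ([k1, k2, p1, p2, k3] as OpenCV has them; the pictures are not rectified), "R" (3x3) and "t" (3): a world point X has camera coordinates R X + t; the wrist camera has in their place "tool_from_camera" (4x4, takes a point from camera to tool coordinates, whose origin is the TCP and whose axes are the flange's). Camera axes: x right, y down, z forward; pixel columns grow to the right and rows downward; lengths in m; the calibration is good to about 2 mm. A picture is of the moment at which its call begins: read the wrist's pose just before it. camera_info takes no time and is no camera call.
- ticket.hand_in(): hands the job in; it is judged then, once.
The state is a dict: "time_s": time; "joint_positions": joint angles; "qvel": joint speeds; "tau": joint torques, N m; "position": TCP position; "tcp_rot": TCP orientation; "force": force on the tool from outside, world axes, zero at the start; "moment": the same for the moment, N m; "opening": opening from 0.0 (shut) to 1.0 (fully open); "grasp_force": force on a finger pad.
Only numpy, scipy, OpenCV 4.12 (cv2) and the standard library are available. Lean on these libraries where they do the work, as an engineer would, in place of code of your own. Each camera call takes 0.05 s, during which the arm holds its last target. There are 200 camera calls.

## Working session

There is one attempt and no reset: what is moved stays moved. The work goes in short steps, Python scripts to look and compute and a tool call to move; the robot and the scene stay as the last step left them, time stands still between calls to the robot, and variables do not carry over. Pictures are saved under pics/ and viewed, at most 14 in all, crops included, and the job is handed in when it is done.

Besides the shell and the picture viewer there is one more tool, called after ">>>" by a JSON object that holds its "name" and its "arguments". send_rows: Moves the arm, as the interface text tells. Shifts and turns lie within -1 to 1; 1 stands for 250 mm of shift or 90 degrees of turn. Its arguments: {"type":"object","properties":{"moves":{"type":"array"},"grip":{"type":"number"}},"required":["moves"]}

```bash
ls; mkdir -p pics; cat > h.py <<'E'
import numpy as np, cv2
from rig import readout, viewer, ticket
def snap(n):
    s=readout.read_state(); im,d=viewer.capture(n); c=viewer.camera_info(n)
    K=np.array([[c['fx'],0,c['cx']],[0,c['fy'],c['cy']],[0,0,1]]);D=np.array(c['distortion'],float)
    if n=='wrist':
        T=np.eye(4);T[:3,:3]=s['tcp_rot'];T[:3,3]=s['position'];T=T@np.array(c['tool_from_camera'])
        Rw,o=T[:3,:3],T[:3,3]
    else:
        R=np.array(c['R']);Rw=R.T;o=-R.T@np.array(c['t'])
    return dict(im=im,d=d,K=K,D=D,R=Rw,o=o)
def rays(v,px):
    p=cv2.undistortPoints(np.array(px,float).reshape(-1,1,2),v['K'],v['D']).reshape(-1,2)
    return np.c_[p,np.ones(len(p))]
def onplane(v,px,z):
    r=rays(v,px)@v['R'].T
    return v['o']+r*((z-v['o'][2])/r[:,2])[:,None]
def bydepth(v,px):
    px=np.array(px).reshape(-1,2).astype(int)
    return v['o']+(rays(v,px)*v['d'][px[:,1],px[:,0]][:,None])@v['R'].T
def cloud(v):
    h,w=v['d'].shape;u,vv=np.meshgrid(np.arange(w),np.arange(h))
    return bydepth(v,np.c_[u.ravel(),vv.ravel()]).reshape(h,w,3)
def save(n,im): cv2.imwrite('pics/'+n+'.png',im[:,:,::-1])
E
python3 - <<'E'
from h import *
for n in('scene','top'):
    v=snap(n);save(n+'0',v['im']);print(n,v['o'].round(3),v['R'].round(2).tolist(),v['K'][0,0])
    np.savez(n+'0.npz',**v)
c=viewer.camera_info('wrist');print(np.array(c['tool_from_camera']).round(3))
s=readout.read_state();print(s['position'],np.round(s['tcp_rot'],3),s['opening'])
E
```

```text
pics
scene [1.017 0.904 0.991] [[-0.87, 0.33, -0.36], [0.48, 0.57, -0.67], [-0.02, -0.76, -0.65]] 511.17294768877935
top [ 0.385 -0.069  1.327] [[0.03, -1.0, 0.09], [-1.0, -0.02, 0.0], [-0.0, -0.09, -1.0]] 450.6173172768738
[[-0.    -0.968 -0.253  0.069]
 [ 1.    -0.001  0.001  0.   ]
 [-0.001 -0.253  0.968 -0.162]
 [ 0.     0.     0.     1.   ]]
[0.19375561 0.59351392 0.22167478] [[-0.951  0.311 -0.001]
 [ 0.311  0.951 -0.002]
 [ 0.    -0.002 -1.   ]] 1.003009592953548
```

View pics/top0.png

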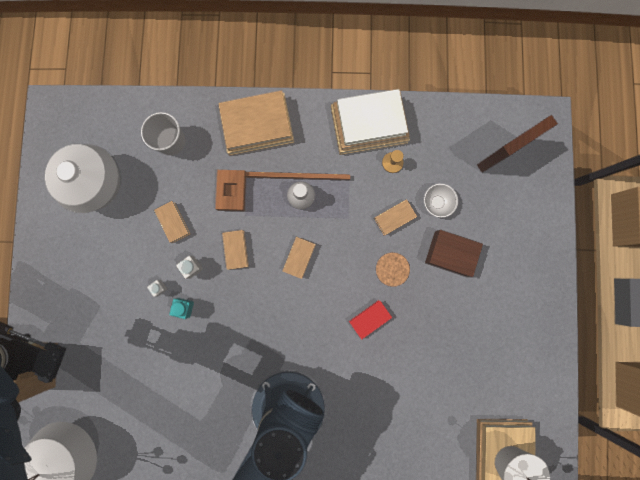

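View pics/scene0.png

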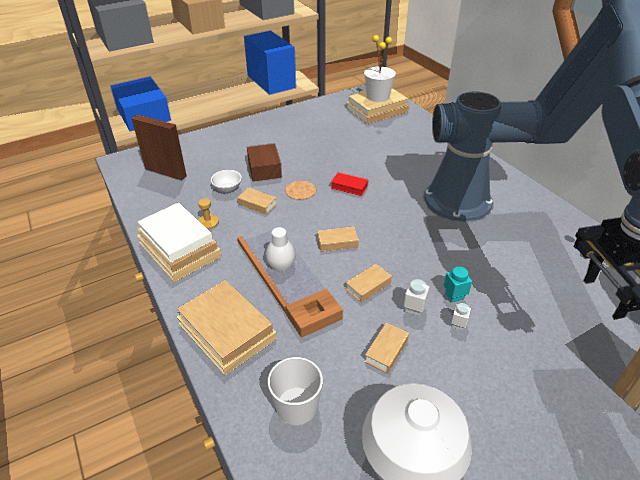

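The top view shows four tan pocket books, at (172,222), (235,250), (300,258) and (396,217). The red look-alike is at (371,319). The vase is at (300,195), the mat at (393,269), the socket hole at (231,190), and the rail runs from (248,175) to (350,177).

There are three lamp candidates: white at (187,267), a smaller white one at (155,288), and turquoise at (180,309). The larger white one at (187,267) fits the description. I'll confirm that in a crop.

```bash
cat >> h.py <<'E'
def rect(pts):
    (c,(w,h),a)=cv2.minAreaRect((np.array(pts)[:,:2]*1000).astype(np.float32))
    if w<h: w,h,a=h,w,a+90
    return np.array(c).round(1),round(w,1),round(h,1),round((a+90)%180-90,1)
def near(mask,px,v,z):
    n,l=cv2.connectedComponents(mask.astype(np.uint8));k=l[px[1],px[0]]
    if k==0: return None
    c=max(cv2.findContours((l==k).astype(np.uint8),0,1)[0],key=len)[:,0]
    return onplane(v,c,z)
E
python3 - <<'E'
from h import *
v=dict(np.load('top0.npz'));P=cloud(v);Z=P[:,:,2]
hsv=cv2.cvtColor(v['im'],cv2.COLOR_RGB2HSV)
print('table z',np.median(Z[300:330,440:500]))
tan=(hsv[:,:,0]>8)&(hsv[:,:,0]<25)&(hsv[:,:,1]>80)&(hsv[:,:,2]>110)
for p in [(172,222),(235,250),(300,258),(396,217)]:
    c=near(tan&(Z>.018)&(Z<.04),p,v,.028); print('book',p,hsv[p[1],p[0]],Z[p[1],p[0]].round(3), None if c is None else rect(c))
c=near(tan|((hsv[:,:,1]>90)&(hsv[:,:,2]>70)&(Z<.015)),(393,269),v,.004);print('mat',rect(c))
def hm(a,b,c,d,lo,hi):
    m=np.zeros(Z.shape,bool);m[b:d,a:c]=1;return m&(Z>lo)&(Z<hi)
wood=(hsv[:,:,1]>90)
c=near(hm(205,160,246,220,.025,.05)&wood,(222,180),v,.036);print('block',rect(c))
c=near(hm(250,160,360,190,.012,.03)&wood,(300,176),v,.022);print('rail',None if c is None else rect(c))
blk=hm(205,160,246,220,-.1,.025)
print('hole',rect(P[215:160:-1][:0].reshape(-1,3)) if 0 else '')
h=near(hm(222,181,241,200,-.1,.027),(231,191),v,.036);print('hole',None if h is None else rect(h))
m=hm(280,170,320,215,.105,.13);print('vase top',P[m].mean(0),m.sum())
for b in [(175,250,205,280),(145,278,165,298),(168,296,195,322)]:
    m=hm(*b,.03,.12);q=P[m];print('lamp',q[:,2].max(),[(round(float(t),3),int((q[:,2]>t).sum())) for t in(.04,.06,.08)],rect(q[(q[:,2]>.06)]), rect(q))
cv2.imwrite('pics/lamps.png',cv2.resize(np.load('scene0.npz')['im'][250:350,390:500,::-1],None,fx=5,fy=5,interpolation=2))
E
```

```text
table z 0.00045891723216140434
book (172, 222) [ 14 108 185] 0.029 (array([528.4, 357.1]), 107.9, 59.7, 29.5)
book (235, 250) [ 15 108 185] 0.028 (array([451. , 167.2]), 107.5, 58.8, 9.3)
book (300, 258) [ 15 109 185] 0.029 (array([433.1, -19.2]), 106.5, 58.5, -20.3)
book (396, 217) [ 14 109 188] 0.028 (array([ 557.7, -298.4]), 108.0, 58.8, -58.8)
mat (array([ 406.4, -295.2]), 97.2, 93.7, -88.7)
block (array([624.8, 185.5]), 116.7, 79.6, -0.0)
rail (array([674.6, -15.1]), 292.3, 15.0, 89.8)
hole 
hole (array([624.5, 186.5]), 32.5, 32.4, 1.3)
vase top [ 0.61130228 -0.02046793  0.11754227] 162
lamp 0.09923160831162359 [(0.04, 354), (0.06, 316), (0.08, 171)] (array([396.5, 288.4]), 49.7, 48.9, -52.7) (array([396.5, 288.4]), 49.7, 48.9, -52.7)
lamp 0.07407724111236269 [(0.04, 161), (0.06, 77), (0.08, 0)] (array([334.3, 382.9]), 25.7, 24.3, 33.5) (array([335.4, 382.3]), 36.3, 32.5, 35.3)
lamp 0.09990792265708914 [(0.04, 360), (0.06, 320), (0.08, 179)] (array([281.6, 306. ]), 49.6, 48.4, 76.1) (array([281.4, 305.7]), 50.4, 48.4, 75.6)
```

View pics/lamps.png

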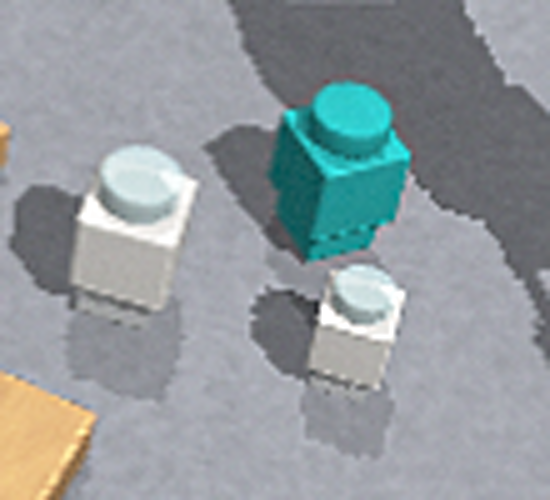

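The larger white lamp, centre-left in the crop (top-view pixel 187,267), has the 48 mm housing and stands 91 mm high, so it is the one meant. First I'll square up the tool and head for the vase.

>>> {"name": "send_rows", "arguments": {"moves": [[-0.82,-0.636,0,0,0,-0.201],[-0.82,-0.636,0,0,0,-0.201],[-0.82,-0.636,0,0,0,-0.201],[-0.82,-0.636,0,0,0,-0.201],[-0.82,-0.636,0,0,0,-0.201],[-0.82,-0.636,0,0,0,-0.201],[-0.82,-0.636,0,0,0,-0.201]], "grip": 1}}

```text
time_s: 0.8
position: [0.3405, 0.3778, 0.2224]
tcp_rot: [[-1.0, 0.004, -0.001], [0.004, 1.0, -0.0], [0.001, -0.0, -1.0]]
force: [-0.2, 0.2, 0.6]
opening: 1.003
grasp_force: 0.0
```

```bash
python3 -c "
from h import *
s=readout.read_state();print(s['time_s'],s['position'],np.round(s['tcp_rot'],4),s['joint_positions'])"
```

```text
0.8 [0.34050627 0.37783796 0.22237511] [[-1.0e+00  4.2e-03 -6.0e-04]
 [ 4.2e-03  1.0e+00 -3.0e-04]
 [ 6.0e-04 -3.0e-04 -1.0e+00]] [ 3.53643513e+01  2.13236284e+01  9.85639503e+01  9.99244210e-03
  6.01510345e+01 -5.44011034e+01]
```

>>> {"name": "send_rows", "arguments": {"moves": [[-0.54,-0.797,0,0,0,-0.003],[-0.54,-0.797,0,0,0,-0.003],[-0.54,-0.797,0,0,0,-0.003],[-0.54,-0.797,0,0,0,-0.003],[-0.54,-0.797,0,0,0,-0.003],[-0.54,-0.797,0,0,0,-0.003]]}}

```text
time_s: 1.4
position: [0.4781, 0.1782, 0.2226]
tcp_rot: [[-1.0, -0.001, 0.003], [-0.001, 1.0, -0.0], [-0.003, -0.0, -1.0]]
force: [0.9, 1.0, 0.1]
opening: 1.003
grasp_force: 0.0
```

>>> {"name": "send_rows", "arguments": {"moves": [[-0.541,-0.797,0,0,0,0],[-0.541,-0.797,0,0,0,0],[-0.541,-0.797,0,0,0,0],[-0.541,-0.797,0,0,0,0],[-0.541,-0.797,0,0,0,0],[-0.541,-0.797,0,0,0,0],[-0.541,-0.797,0,0,0,0],[-0.541,-0.797,0,0,0,0]]}}

```text
time_s: 2.2
position: [0.6096, -0.0159, 0.2221]
tcp_rot: [[-1.0, -0.007, -0.002], [-0.007, 1.0, 0.001], [0.002, 0.001, -1.0]]
force: [0.3, 1.0, 0.5]
opening: 0.998
grasp_force: 0.0
```

```bash
python3 - <<'E'
from h import *
v=snap('wrist');save('w1',v['im']);P=cloud(v)
m=(P[:,:,2]>.105)&(P[:,:,2]<.125)&(v['d']>.05);q=P[m]
print(readout.read_state()['position'],np.median(q,0),q.min(0),q.max(0),m.sum())
E
```

```text
[ 0.60958473 -0.01589782  0.22226421] [ 0.61149906 -0.02057324  0.11743838] [ 0.59421547 -0.03953625  0.10502071] [ 0.63170833 -0.00182888  0.11978386] 2162
```

>>> {"name": "send_rows", "arguments": {"moves": [[0,0,0,0,0,0],[0,0,0.3,0,0,0],[0,0,0.3,0,0,0],[0,0,0.536,0,0,0],[0,0,0.536,0,0,0],[0,0,0.536,0,0,0]]}}

```text
time_s: 2.85
position: [0.6091, -0.0176, 0.0872]
tcp_rot: [[-1.0, -0.005, -0.005], [-0.005, 1.0, 0.001], [0.005, 0.001, -1.0]]
force: [0.5, -0.5, 0.1]
opening: 1.001
grasp_force: 0.0
```

>>> {"name": "send_rows", "arguments": {"moves": [[0,0,0,0,0,0],[0,0,0,0,0,0],[0,0,0,0,0,0],[0,0,0,0,0,0],[0,0,0,0,0,0],[0,0,0,0,0,0],[0,0,0,0,0,0],[0,0,0,0,0,0]], "grip": 0.3}}

```text
time_s: 3.65
position: [0.611, -0.0189, 0.0887]
tcp_rot: [[-1.0, -0.005, 0.0], [-0.005, 1.0, -0.001], [-0.0, -0.001, -1.0]]
force: [0.2, -1.1, 1.9]
opening: 0.448
grasp_force: 29.9
```

>>> {"name": "send_rows", "arguments": {"moves": [[0,0,-0.1,0,0,0],[0,0,-0.2,0,0,0],[0.04,-0.05,-0.28,0,0,0],[0.12,-0.15,-0.28,0,0,0],[0.2,-0.25,-0.28,0,0,0],[0.28,-0.35,-0.28,0,0,0],[0.36,-0.45,-0.28,0,0,0],[0.44,-0.55,-0.28,0,0,0],[0.52,-0.65,-0.28,0,0,0],[0.6,-0.75,-0.28,0,0,0],[0.68,-0.85,-0.28,0,0,0],[0.76,-0.95,-0.28,0,0,0]]}}

```text
time_s: 4.85
position: [0.4205, -0.2573, 0.1581]
tcp_rot: [[-1.0, -0.005, -0.001], [-0.005, 1.0, 0.001], [0.001, 0.001, -1.0]]
force: [0.5, -0.7, -2.0]
opening: 0.449
grasp_force: 29.9
```

>>> {"name": "send_rows", "arguments": {"moves": [[0.03,-0.06,0,0,0,0],[0.05,-0.12,0,0,0,0],[0.06,-0.148,0,0,0,0],[0.06,-0.148,0,0,0,0],[0.06,-0.148,0,0,0,0],[0.06,-0.148,0,0,0,0]]}}

```text
time_s: 5.45
position: [0.4072, -0.293, 0.1584]
tcp_rot: [[-1.0, -0.006, -0.0], [-0.006, 1.0, 0.001], [0.0, 0.001, -1.0]]
force: [-0.5, 0.1, -1.4]
opening: 0.442
grasp_force: 29.9
```

```bash
python3 - <<'E'
from h import *
v=snap('wrist');save('w2',v['im']);P=cloud(v)
print(readout.read_state()['position'],readout.read_state()['opening'])
v=snap('top');save('t2',v['im'][150:350,250:500].repeat(3,0).repeat(3,1))
E
```

```text
[ 0.40723134 -0.29304041  0.15847177] 0.44304487762497813
```

View pics/w2.png

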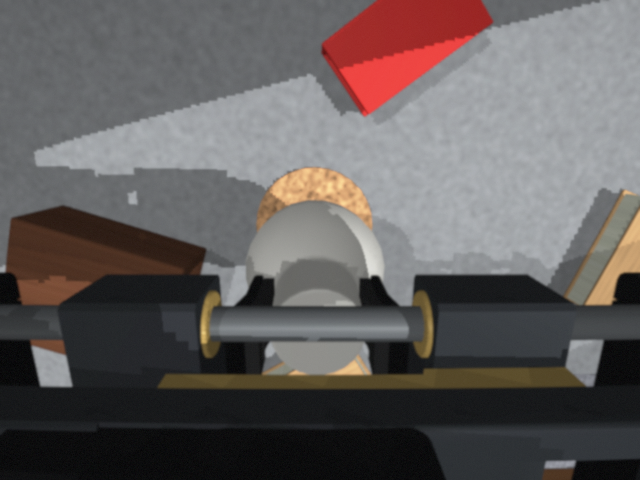

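The wrist view shows the vase held upright over the mat: vase base near (315,250), mat centre near (315,215). I'll lower it, release and retreat.

>>> {"name": "send_rows", "arguments": {"moves": [[0,-0.006,0.1,0,0,0],[0,-0.006,0.18,0,0,0],[0,-0.006,0.23,0,0,0],[0,-0.006,0.25,0,0,0],[0,-0.006,0.262,0,0,0],[0,-0.006,0.262,0,0,0],[0,-0.006,0.262,0,0,0]]}}

```text
time_s: 6.25
position: [0.4074, -0.2958, 0.0936]
tcp_rot: [[-1.0, -0.005, 0.001], [-0.005, 1.0, -0.001], [-0.001, -0.001, -1.0]]
force: [-0.7, -0.6, -2.3]
opening: 0.446
grasp_force: 29.9
```

>>> {"name": "send_rows", "arguments": {"moves": [[0,0,0,0,0,0],[0,0,0,0,0,0],[0,0,0,0,0,0],[0,0,0,0,0,0],[0,0,0,0,0,0],[0,0,-0.05,0,0,0],[0,0,-0.2,0,0,0],[0,0,-0.4,0,0,0],[0,0,-0.45,0,0,0]], "grip": 1}}

```text
time_s: 7.15
position: [0.409, -0.2977, 0.2102]
tcp_rot: [[-1.0, -0.005, 0.006], [-0.005, 1.0, -0.007], [-0.006, -0.007, -1.0]]
force: [1.2, -1.9, 0.3]
opening: 0.996
grasp_force: 0.0
```

```bash
cat >> h.py <<'E'
def look(v=None,guess=None):
    v=v or snap('top');P=cloud(v);Z=P[:,:,2];hsv=cv2.cvtColor(v['im'],cv2.COLOR_RGB2HSV)
    tan=(hsv[:,:,0]>8)&(hsv[:,:,0]<25)&(hsv[:,:,1]>80)&(hsv[:,:,2]>110)&(Z>.018)&(Z<.034)
    n,l,st,c=cv2.connectedComponentsWithStats(tan.astype(np.uint8))
    for k in range(1,n):
        if st[k,4]>250 and st[k,0]>100 and st[k,1]>150:
            ct=max(cv2.findContours((l==k).astype(np.uint8),0,1)[0],key=len)[:,0]
            print('tan',c[k].round(),rect(onplane(v,ct,.028)))
    m=(Z>.105)&(Z<.13)&(P[:,:,0]<.75)&(abs(P[:,:,1]+.3)<.06)
    if m.any(): print('vase top',np.median(P[m],0).round(4),m.sum())
    return v
E
python3 -c "
from h import *
print(readout.read_state()['position']);v=look();save('t3',v['im'])"
```

```text
[ 0.40901085 -0.29770442  0.21015142]
tan [298. 175.] (array([674.2,  -9.5]), 302.8, 13.3, 89.8)
tan [171. 221.] (array([528. , 357.1]), 107.9, 59.1, 28.5)
tan [395. 217.] (array([ 558.1, -298.4]), 108.5, 58.3, -58.8)
tan [234. 249.] (array([451.1, 167. ]), 107.5, 58.0, 9.6)
tan [298. 257.] (array([433.1, -19.2]), 106.4, 58.5, -20.3)
tan [485. 442.] (array([-101. , -591.4]), 162.0, 103.7, -1.2)
vase top [ 0.4235 -0.2846  0.1123] 4
```

>>> {"name": "send_rows", "arguments": {"moves": [[-0.09,0.926,0,0,0,-0.003],[-0.09,0.926,0,0,0,-0.003],[-0.09,0.926,0,0,0,-0.003],[-0.09,0.926,0,0,0,-0.003],[-0.09,0.926,0,0,0,-0.003],[-0.09,0.926,0,0,0,-0.003]]}}

```text
time_s: 7.8
position: [0.4266, -0.0598, 0.2046]
tcp_rot: [[-1.0, -0.015, -0.003], [-0.015, 1.0, 0.002], [0.003, 0.002, -1.0]]
force: [0.6, -0.3, -0.0]
opening: 1.0
grasp_force: 0.0
```

>>> {"name": "send_rows", "arguments": {"moves": [[-0.09,0.926,0,0,0,-0.107],[-0.09,0.926,0,0,0,-0.107],[-0.09,0.926,0,0,0,-0.107],[-0.09,0.926,0,0,0,-0.107],[-0.09,0.926,0,0,0,-0.107],[-0.09,0.926,0,0,0,-0.107],[-0.09,0.926,0,0,0,-0.107],[-0.09,0.926,0,0,0,-0.107]]}}

```text
time_s: 8.6
position: [0.4486, 0.1664, 0.205]
tcp_rot: [[-0.985, -0.175, -0.001], [-0.175, 0.985, -0.001], [0.001, -0.001, -1.0]]
force: [-0.2, 0.9, -0.1]
opening: 0.995
grasp_force: 0.0
```

```bash
python3 - <<'E'
from h import *
s=readout.read_state();print(s['position'],np.round(s['tcp_rot'],4))
v=look()
v=snap('wrist');P=cloud(v);Z=P[:,:,2];m=(Z>.022)&(Z<.036)&(v['d']>.05);n,l,st,c=cv2.connectedComponentsWithStats(m.astype(np.uint8))
for k in range(1,n):
    if st[k,4]>1500: print('w',st[k],rect(P[l==k]),np.median(Z[l==k]))
E
```

```text
[0.44859311 0.16637267 0.20502776] [[-9.845e-01 -1.752e-01 -1.300e-03]
 [-1.752e-01  9.845e-01 -7.000e-04]
 [ 1.400e-03 -5.000e-04 -1.000e+00]]
tan [298. 175.] (array([674.2,  -9.4]), 302.7, 13.3, 89.8)
tan [395. 217.] (array([ 557.9, -298.3]), 107.8, 58.4, -58.8)
tan [298. 257.] (array([433.3, -18.7]), 106.4, 59.5, -20.3)
tan [490. 440.] (array([-101. , -616.7]), 162.1, 153.3, -0.7)
vase top [ 0.4097 -0.2957  0.1216] 170
w [  64   98  109  139 8194] (array([433.5, -18.7]), 109.0, 61.3, -20.0) 0.027310951242584425
w [ 284  166   68  115 7492] (array([452.3, 167.8]), 107.8, 60.1, 9.5) 0.027546230044040748
w [ 267  342   90   47 2030] (array([595.4, 187.1]), 83.2, 55.9, -87.0) 0.035291839558120375
```

>>> {"name": "send_rows", "arguments": {"moves": [[-0.014,0.003,0.2,0,0,0],[-0.014,0.003,0.4,0,0,0],[-0.014,0.003,0.6,0,0,0],[-0.014,0.003,0.72,0,0,0],[-0.014,0.003,0.792,0,0,0],[-0.014,0.003,0.792,0,0,0],[-0.014,0.003,0.792,0,0,0]]}}

```text
time_s: 9.4
position: [0.4524, 0.1683, 0.0077]
tcp_rot: [[-0.985, -0.175, -0.0], [-0.175, 0.985, -0.0], [0.0, -0.0, -1.0]]
force: [0.3, -0.2, -0.1]
opening: 0.997
grasp_force: 0.0
```

>>> {"name": "send_rows", "arguments": {"moves": [[0,0,0,0,0,0],[0,0,0,0,0,0],[0,0,0,0,0,0],[0,0,0,0,0,0],[0,0,0,0,0,0]], "grip": 0.5}}

```text
time_s: 9.9
position: [0.4525, 0.1692, 0.0082]
tcp_rot: [[-0.984, -0.177, 0.001], [-0.177, 0.984, 0.0], [-0.001, -0.0, -1.0]]
force: [0.0, -0.5, 5.7]
opening: 0.689
grasp_force: 30.0
```

>>> {"name": "send_rows", "arguments": {"moves": [[0,0,-0.12,0,0,0],[0,0,-0.24,0,0,0],[-0.1,-0.07,-0.24,0,0,0.02],[-0.22,-0.16,-0.24,0,0,0.04],[-0.34,-0.25,-0.24,0,0,0.07],[-0.46,-0.34,-0.24,0,0,0.1],[-0.566,-0.41,-0.24,0,0,0.113],[-0.566,-0.41,-0.24,0,0,0.113],[-0.566,-0.41,-0.24,0,0,0.113],[-0.566,-0.41,-0.24,0,0,0.113]]}}

```text
time_s: 10.9
position: [0.6073, 0.0937, 0.0669]
tcp_rot: [[-1.0, -0.0, -0.003], [-0.0, 1.0, 0.0], [0.003, 0.0, -1.0]]
force: [-0.3, -0.1, -2.0]
opening: 0.683
grasp_force: 30.0
```

```bash
python3 - <<'E'
from h import *
s=readout.read_state();print(s['position'],np.round(s['tcp_rot'],4),s['opening'])
v=look()
v=snap('wrist');save('w4',v['im'])
E
```

```text
[0.60731159 0.09369776 0.06685914] [[-1.0e+00 -4.0e-04 -3.5e-03]
 [-4.0e-04  1.0e+00  3.0e-04]
 [ 3.5e-03  3.0e-04 -1.0e+00]] 0.6827622430844958
tan [317. 175.] (array([674.1, -49.2]), 223.4, 13.3, 89.8)
tan [396. 217.] (array([ 558.4, -298.4]), 107.2, 59.4, -58.5)
tan [169. 217.] (array([538.3, 362.9]), 84.2, 58.6, 28.4)
tan [298. 257.] (array([433.1, -19.2]), 106.5, 58.5, -20.3)
tan [490. 440.] (array([-101. , -616.8]), 162.0, 153.3, -0.7)
vase top [ 0.4097 -0.2953  0.1222] 171
```

View pics/w4.png

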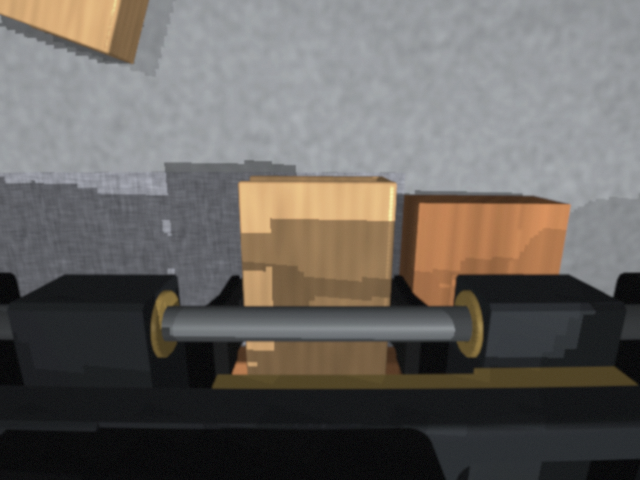

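>>> {"name": "send_rows", "arguments": {"moves": [[0,0,0.12,0,0,0],[0,0,0.2,0,0,0],[0,0,0.234,0,0,0],[0,0,0.234,0,0,0],[-0.012,0,0.234,0,0,0],[-0.02,0,0.234,0,0,0],[-0.02,0,0.234,0,0,0],[-0.02,0,0.234,0,0,0]]}}

```text
time_s: 11.8
position: [0.6147, 0.0932, 0.0094]
tcp_rot: [[-1.0, 0.0, 0.001], [0.0, 1.0, -0.0], [-0.001, -0.0, -1.0]]
force: [-0.4, -0.6, -2.5]
opening: 0.68
grasp_force: 30.0
```

>>> {"name": "send_rows", "arguments": {"moves": [[-0.004,0,0.004,0,0,0],[-0.008,0,0.004,0,0,0],[-0.012,0,0.004,0,0,0],[-0.012,0,0.004,0,0,0],[-0.012,0,0.004,0,0,0]]}}

```text
time_s: 12.3
position: [0.6169, 0.0932, 0.0079]
tcp_rot: [[-1.0, 0.0, -0.001], [0.0, 1.0, -0.0], [0.001, -0.0, -1.0]]
force: [-2.1, 0.2, -1.3]
opening: 0.689
grasp_force: 30.0
```

>>> {"name": "send_rows", "arguments": {"moves": [[-0.004,0,0,0,0,0],[-0.008,0,0,0,0,0],[-0.008,0,0,0,0,0],[-0.008,0,0,0,0,0]]}}

```text
time_s: 12.7
position: [0.617, 0.0932, 0.0076]
tcp_rot: [[-1.0, -0.0, -0.005], [-0.0, 1.0, -0.0], [0.005, -0.0, -1.0]]
force: [-4.0, -1.2, 1.0]
opening: 0.687
grasp_force: 30.0
```

>>> {"name": "send_rows", "arguments": {"moves": [[0,0,0,0,0,0],[0,0,0,0,0,0],[0,0,-0.16,0,0,0],[0,0,-0.16,0,0,0],[0,-0.22,-0.16,0,0,0],[0,-0.22,-0.16,0,0,0],[0.012,-0.22,-0.16,0,0,0]], "grip": 0.77}}

```text
time_s: 13.4
position: [0.6179, 0.0366, 0.0484]
tcp_rot: [[-1.0, 0.003, 0.003], [0.003, 1.0, -0.0], [-0.003, -0.0, -1.0]]
force: [0.5, -0.2, -0.1]
opening: 0.767
grasp_force: 0.0
```

>>> {"name": "send_rows", "arguments": {"moves": [[0,0,0,0,0,0],[0,0,0,0,0,0],[0,0,0,0,0,0],[0,0,0,0,0,0],[0,0,0,0,0,0],[0,0,0.15,0,0,0],[0,0,0.15,0,0,0],[0,0.04,0.15,0,0,0],[0,0.07,0.15,0,0,0],[0,0.1,0.15,0,0,0],[0,0.108,0.15,0,0,0],[0,0.108,0.15,0,0,0]], "grip": 0}}

```text
time_s: 14.6
position: [0.6169, 0.066, 0.0115]
tcp_rot: [[-1.0, -0.001, 0.002], [-0.001, 1.0, -0.0], [-0.002, -0.0, -1.0]]
force: [0.4, 0.4, 0.6]
opening: 0.004
grasp_force: 0.0
```

Next I'll creep forward until the force shows contact.

>>> {"name": "send_rows", "arguments": {"moves": [[0,0.008,0,0,0,0],[0,0.016,0,0,0,0],[0,0.02,0,0,0,0],[0,0.024,0,0,0,0],[0,0.024,0,0,0,0]]}}

```text
time_s: 15.1
position: [0.6165, 0.0712, 0.0105]
tcp_rot: [[-1.0, 0.0, 0.0], [0.0, 1.0, 0.0], [-0.0, 0.0, -1.0]]
force: [-1.0, 0.3, 0.0]
opening: 0.005
grasp_force: 0.2
```

```bash
python3 - <<'E'
from h import *
v=snap('wrist');save('w5',v['im'])
P=cloud(v);Z=P[:,:,2];m=(Z>.022)&(Z<.032)&(v['d']>.05)
m[:, :]&=True
n,l,st,c=cv2.connectedComponentsWithStats(m.astype(np.uint8))
for k in range(1,n):
    if st[k,4]>1000: print('w',st[k],rect(P[l==k]),np.median(Z[l==k]))
v=snap('scene');save('s5',v['im'][200:400,200:450].repeat(3,0).repeat(3,1))
E
```

```text
w [  339   180   157   125 14685] (array([586.8, 111. ]), 60.4, 51.4, 89.9) 0.027437845257859694
w [ 491  196  149  109 1727] (array([577.4, 163. ]), 72.0, 36.0, -50.1) 0.027353174673010766
```

View pics/w5.png

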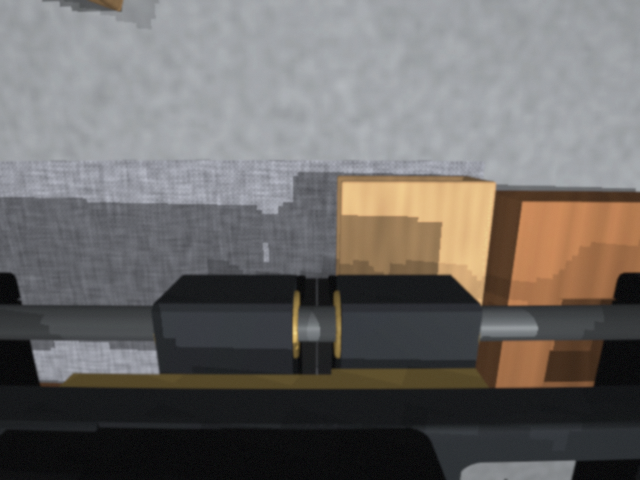

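The wrist view shows the book at the socket block with about 4 mm of gap left (block edge at pixel column 497). I'll keep pushing.

>>> {"name": "send_rows", "arguments": {"moves": [[0,0.006,0,0,0,0],[0,0.012,0,0,0,0],[0,0.018,0,0,0,0],[0,0.022,0,0,0,0],[0,0.026,0,0,0,0],[0,0.026,0,0,0,0]]}}

```text
time_s: 15.8
position: [0.6162, 0.0774, 0.0105]
tcp_rot: [[-1.0, -0.0, -0.0], [-0.0, 1.0, -0.001], [0.0, -0.001, -1.0]]
force: [-0.7, -1.8, -0.5]
opening: 0.005
grasp_force: 1.1
```

>>> {"name": "send_rows", "arguments": {"moves": [[0,0.004,0,0,0,0],[0,0.008,0,0,0,0],[0,0.008,0,0,0,0],[0,0.008,0,0,0,0]]}}

```text
time_s: 16.2
position: [0.6162, 0.0775, 0.0105]
tcp_rot: [[-1.0, -0.001, -0.001], [-0.001, 1.0, -0.003], [0.001, -0.003, -1.0]]
force: [-1.9, -8.5, -0.3]
opening: 0.005
grasp_force: 4.1
```

>>> {"name": "send_rows", "arguments": {"moves": [[0,-0.02,0,0,0,0],[0,-0.02,-0.2,0,0,0],[0,-0.02,-0.4,0,0,0],[0.73,-0.393,-0.56,0,0,0.224],[0.73,-0.393,-0.56,0,0,0.224],[0.73,-0.393,-0.56,0,0,0.224],[0.73,-0.393,-0.56,0,0,0.224],[0.73,-0.393,-0.56,0,0,0.224],[0.73,-0.393,-0.56,0,0,0.224],[0.73,-0.393,-0.56,0,0,0.224],[0.73,-0.393,-0.56,0,0,0.224],[0.73,-0.393,-0.56,0,0,0.224]], "grip": 1}}

```text
time_s: 17.4
position: [0.4353, -0.0182, 0.1503]
tcp_rot: [[-0.939, 0.344, 0.001], [0.344, 0.939, 0.0], [-0.001, 0.0, -1.0]]
force: [-0.3, 0.8, 0.2]
opening: 0.971
grasp_force: 0.0
```

```bash
cat >> h.py <<'E'
def wl(lo=.022,hi=.036,amin=1500):
    s=readout.read_state();R=s['tcp_rot'];print('tcp',np.round(s['position'],4),'yaw y',np.degrees(np.arctan2(R[1][1],R[0][1])).round(2))
    v=snap('wrist');P=cloud(v);Z=P[:,:,2];hsv=cv2.cvtColor(v['im'],cv2.COLOR_RGB2HSV)
    m=(Z>lo)&(Z<hi)&(v['d']>.05);n,l,st,c=cv2.connectedComponentsWithStats(m.astype(np.uint8))
    for k in range(1,n):
        if st[k,4]>amin: print('w',st[k],rect(P[l==k]),np.median(Z[l==k]).round(4))
    return v
E
python3 -c "
from h import *
v=wl();save('w6',v['im']);look()"
```

```text
tcp [ 0.4353 -0.0182  0.1503] yaw y 69.9
w [   0   52   33   97 1668] (array([ 267.1, -190.7]), 68.3, 24.8, -31.6) 0.027
w [  274   163    81   136 10491] (array([433.8, -18.9]), 108.1, 60.2, -20.2) 0.0275
tan [269. 187.] (array([623.1,   1.6]), 326.9, 118.6, -88.7)
tan [171. 221.] (array([528.1, 357.6]), 107.9, 58.6, 29.3)
tan [395. 217.] (array([ 558. , -298.5]), 108.5, 58.4, -58.8)
tan [491. 439.] (array([-101. , -616.7]), 162.0, 153.4, -0.7)
vase top [ 0.4078 -0.2952  0.1219] 171
```

>>> {"name": "send_rows", "arguments": {"moves": [[0.005,-0.004,0.2,0,0,0],[0.005,-0.004,0.4,0,0,0],[0.005,-0.004,0.5,0,0,0],[0.005,-0.004,0.567,0,0,0],[0.005,-0.004,0.567,0,0,0],[0.005,-0.004,0.567,0,0,0]]}}

```text
time_s: 18.1
position: [0.4326, -0.0189, 0.0086]
tcp_rot: [[-0.939, 0.344, -0.001], [0.344, 0.939, 0.0], [0.001, -0.0, -1.0]]
force: [-0.9, 0.2, 0.3]
opening: 0.998
grasp_force: 0.0
```

>>> {"name": "send_rows", "arguments": {"moves": [[0,0,0,0,0,0],[0,0,0,0,0,0],[0,0,0,0,0,0],[0,0,0,0,0,0],[0,0,0,0,0,0],[0,0,-0.12,0,0,0],[0,0,-0.24,0,0,0],[0,0,-0.24,0,0,0]], "grip": 0.5}}

```text
time_s: 18.9
position: [0.434, -0.0195, 0.0712]
tcp_rot: [[-0.939, 0.345, 0.005], [0.345, 0.939, -0.002], [-0.006, 0.0, -1.0]]
force: [0.5, 0.5, -2.6]
opening: 0.689
grasp_force: 30.0
```

>>> {"name": "send_rows", "arguments": {"moves": [[-0.1,0.08,0,0,0,-0.04],[-0.2,0.16,0,0,0,-0.08],[-0.3,0.24,0,0,0,-0.12],[-0.4,0.31,0,0,0,-0.16],[-0.5,0.38,0,0,0,-0.2],[-0.587,0.445,0,0,0,-0.224],[-0.587,0.445,0,0,0,-0.224],[-0.587,0.445,0,0,0,-0.224],[-0.587,0.445,0,0,0,-0.224],[-0.587,0.445,0,0,0,-0.224]]}}

```text
time_s: 19.9
position: [0.6068, 0.0346, 0.0681]
tcp_rot: [[-1.0, 0.001, -0.003], [0.001, 1.0, 0.0], [0.003, 0.0, -1.0]]
force: [-0.1, 0.6, -1.5]
opening: 0.687
grasp_force: 30.0
```

>>> {"name": "send_rows", "arguments": {"moves": [[0,0,0.12,0,0,0],[0,0,0.2,0,0,0],[0,0,0.24,0,0,0],[0,0,0.24,0,0,0],[-0.01,0,0.24,0,0,0],[-0.02,0,0.24,0,0,0],[-0.028,0,0.24,0,0,0],[-0.028,0,0.24,0,0,0],[-0.028,0,0.24,0,0,0]]}}

```text
time_s: 20.8
position: [0.6153, 0.0348, 0.0088]
tcp_rot: [[-1.0, 0.0, -0.0], [0.0, 1.0, -0.0], [0.0, -0.0, -1.0]]
force: [-1.2, -1.4, 0.1]
opening: 0.685
grasp_force: 30.0
```

>>> {"name": "send_rows", "arguments": {"moves": [[-0.004,0,0,0,0,0],[-0.008,0,0,0,0,0],[-0.008,0,0,0,0,0],[-0.008,0,0,0,0,0]]}}

```text
time_s: 21.2
position: [0.6153, 0.035, 0.0084]
tcp_rot: [[-1.0, 0.0, -0.005], [0.0, 1.0, 0.0], [0.005, 0.0, -1.0]]
force: [-4.2, -0.0, 0.6]
opening: 0.686
grasp_force: 30.0
```

>>> {"name": "send_rows", "arguments": {"moves": [[0,0,0,0,0,0],[0,0,0,0,0,0],[0,0,-0.16,0,0,0],[0,0,-0.16,0,0,0],[0,-0.22,-0.16,0,0,0],[0,-0.22,-0.16,0,0,0],[0.012,-0.22,-0.16,0,0,0]], "grip": 0.77}}

```text
time_s: 21.9
position: [0.6161, -0.0219, 0.0492]
tcp_rot: [[-1.0, 0.003, 0.003], [0.003, 1.0, -0.0], [-0.003, -0.0, -1.0]]
force: [-0.0, 0.0, 0.2]
opening: 0.771
grasp_force: 0.0
```

>>> {"name": "send_rows", "arguments": {"moves": [[0,0,0,0,0,0],[0,0,0,0,0,0],[0,0,0,0,0,0],[0,0,0,0,0,0],[0,0,0,0,0,0],[0,0,0.15,0,0,0],[0,0,0.15,0,0,0],[0,0.04,0.15,0,0,0],[0,0.07,0.15,0,0,0],[0,0.1,0.15,0,0,0],[0,0.12,0.15,0,0,0],[0,0.136,0.15,0,0,0]], "grip": 0}}

```text
time_s: 23.1
position: [0.6152, 0.0144, 0.0123]
tcp_rot: [[-1.0, -0.001, 0.002], [-0.001, 1.0, -0.001], [-0.002, -0.001, -1.0]]
force: [-0.3, -1.5, 1.4]
opening: 0.006
grasp_force: 0.6
```

>>> {"name": "send_rows", "arguments": {"moves": [[0,0.006,0,0,0,0],[0,0.012,0,0,0,0],[0,0.016,0,0,0,0],[0,0.016,0,0,0,0],[0,0.016,0,0,0,0]]}}

```text
time_s: 23.6
position: [0.6147, 0.0174, 0.0113]
tcp_rot: [[-1.0, 0.0, 0.0], [0.0, 1.0, -0.0], [-0.0, -0.0, -1.0]]
force: [0.7, -2.1, 0.2]
opening: 0.008
grasp_force: 1.1
```

>>> {"name": "send_rows", "arguments": {"moves": [[0,0.004,0,0,0,0],[0,0.008,0,0,0,0],[0,0.008,0,0,0,0],[0,0.008,0,0,0,0]]}}

```text
time_s: 24.0
position: [0.6146, 0.0175, 0.0114]
tcp_rot: [[-1.0, -0.001, -0.0], [-0.001, 1.0, -0.003], [0.0, -0.003, -1.0]]
force: [-0.9, -8.9, 1.0]
opening: 0.004
grasp_force: 4.3
```

```bash
python3 -c "
from h import *
v=wl(.022,.032);save('w7',v['im']);look()"
```

```text
tcp [0.6146 0.0175 0.0114] yaw y 90.04
w [  339   184   301   121 31124] (array([585.9,  88. ]), 121.8, 50.5, 89.5) 0.0275
w [ 475  340  129   48 5573] (array([639.1, 115.5]), 56.2, 24.8, 89.8) 0.0276
tan [396. 217.] (array([ 558.1, -298.3]), 107.1, 58.8, -59.3)
tan [490. 440.] (array([-101. , -617.1]), 161.2, 153.4, -0.4)
vase top [ 0.4097 -0.2951  0.1219] 175
```

>>> {"name": "send_rows", "arguments": {"moves": [[0,-0.02,0,0,0,0],[0,-0.02,-0.2,0,0,0],[0,-0.02,-0.4,0,0,0],[0.22,-1,-0.56,0,0,0.654],[0.22,-1,-0.56,0,0,0.654],[0.22,-1,-0.56,0,0,0.654],[0.22,-1,-0.56,0,0,0.654],[0.22,-1,-0.56,0,0,0.654],[0.22,-1,-0.56,0,0,0.654],[0.22,-1,-0.56,0,0,0.654],[0.22,-1,-0.56,0,0,0.654],[0.22,-1,-0.56,0,0,0.654]], "grip": 1}}

```text
time_s: 25.3
position: [0.5592, -0.2295, 0.1509]
tcp_rot: [[-0.52, 0.854, -0.001], [0.854, 0.52, 0.001], [0.001, 0.0, -1.0]]
force: [-0.4, -0.6, -0.4]
opening: 0.97
grasp_force: 0.0
```

>>> {"name": "send_rows", "arguments": {"moves": [[-0.233,-0.141,0,0,0,0],[-0.233,-0.141,0,0,0,0],[-0.233,-0.141,0,0,0,0],[-0.233,-0.141,0,0,0,0],[-0.233,-0.141,0,0,0,0]]}}

```text
time_s: 25.8
position: [0.5591, -0.2966, 0.1509]
tcp_rot: [[-0.518, 0.855, -0.001], [0.855, 0.518, 0.002], [0.002, -0.0, -1.0]]
force: [-0.6, 0.5, -0.6]
opening: 1.0
grasp_force: 0.0
```

```bash
python3 -c "
from h import *
v=wl();save('w8',v['im']);look()"
```

```text
tcp [ 0.5591 -0.2966  0.1509] yaw y 31.23
w [  275   168    80   135 10360] (array([ 559.1, -298.9]), 108.4, 60.1, -58.8) 0.0274
w [ 583  180   57   94 1841] (array([ 757.9, -170. ]), 81.3, 10.9, -78.1) 0.0302
tan [272. 190.] (array([620.2,  -1.6]), 317.9, 121.9, 89.7)
tan [183. 226.] (array([515.5, 320.8]), 107.7, 58.7, 29.2)
tan [490. 440.] (array([-101. , -616.7]), 162.0, 153.3, -0.7)
```

>>> {"name": "send_rows", "arguments": {"moves": [[-0.008,-0.005,0.2,0,0,0],[-0.008,-0.005,0.4,0,0,0],[-0.008,-0.005,0.5,0,0,0],[-0.008,-0.005,0.569,0,0,0],[-0.008,-0.005,0.569,0,0,0],[-0.008,-0.005,0.569,0,0,0]]}}

```text
time_s: 26.5
position: [0.5597, -0.3001, 0.0093]
tcp_rot: [[-0.518, 0.855, -0.0], [0.855, 0.518, 0.0], [0.0, -0.0, -1.0]]
force: [0.8, 0.0, -0.5]
opening: 1.0
grasp_force: 0.0
```

>>> {"name": "send_rows", "arguments": {"moves": [[0,0,0,0,0,0],[0,0,0,0,0,0],[0,0,0,0,0,0],[0,0,0,0,0,0],[0,0,0,0,0,0],[0,0,-0.12,0,0,0],[0,0,-0.24,0,0,0],[0,0,-0.24,0,0,0]], "grip": 0.5}}

```text
time_s: 27.3
position: [0.5618, -0.3025, 0.0729]
tcp_rot: [[-0.517, 0.856, 0.006], [0.856, 0.517, -0.005], [-0.008, 0.003, -1.0]]
force: [1.3, -0.1, -0.5]
opening: 0.685
grasp_force: 30.0
```

>>> {"name": "send_rows", "arguments": {"moves": [[0.08,0.07,0,0,0,-0.065],[0.166,0.148,0,0,0,-0.13],[0.25,0.222,0,0,0,-0.2],[0.333,0.297,0,0,0,-0.26],[0.416,0.371,0,0,0,-0.33],[0.5,0.445,0,0,0,-0.4],[0.58,0.52,0,0,0,-0.46],[0.666,0.594,0,0,0,-0.53],[0.75,0.668,0,0,0,-0.6],[0.832,0.742,0,0,0,-0.654],[0.832,0.742,0,0,0,-0.654],[0.832,0.742,0,0,0,-0.654]]}}

```text
time_s: 28.5
position: [0.6099, -0.0261, 0.0681]
tcp_rot: [[-1.0, -0.001, -0.002], [-0.001, 1.0, -0.0], [0.002, -0.0, -1.0]]
force: [0.2, -0.2, -1.1]
opening: 0.684
grasp_force: 30.0
```

>>> {"name": "send_rows", "arguments": {"moves": [[0,0,0,0,0,0],[0,0,0,0,0,0]]}}

```text
time_s: 28.7
position: [0.6104, -0.0278, 0.0687]
tcp_rot: [[-1.0, 0.002, -0.0], [0.002, 1.0, -0.0], [0.0, -0.0, -1.0]]
force: [-0.4, 0.1, -0.8]
opening: 0.685
grasp_force: 30.0
```

>>> {"name": "send_rows", "arguments": {"moves": [[0,0,0.12,0,0,0],[0,0,0.2,0,0,0],[0,0,0.24,0,0,0],[0,0,0.24,0,0,0],[-0.01,0,0.24,0,0,0],[-0.016,0,0.24,0,0,0],[-0.02,0,0.24,0,0,0],[-0.024,0,0.24,0,0,0],[-0.024,0,0.24,0,0,0]]}}

```text
time_s: 29.6
position: [0.6169, -0.0267, 0.0092]
tcp_rot: [[-1.0, 0.0, 0.0], [0.0, 1.0, -0.0], [-0.0, -0.0, -1.0]]
force: [0.0, 0.5, -1.0]
opening: 0.685
grasp_force: 30.0
```

>>> {"name": "send_rows", "arguments": {"moves": [[-0.004,0,0,0,0,0],[-0.008,0,0,0,0,0],[-0.008,0,0,0,0,0],[-0.008,0,0,0,0,0]]}}

```text
time_s: 30.0
position: [0.6177, -0.0265, 0.0089]
tcp_rot: [[-1.0, 0.0, -0.002], [0.0, 1.0, 0.0], [0.002, 0.0, -1.0]]
force: [-2.3, 0.5, 0.8]
opening: 0.687
grasp_force: 30.0
```

>>> {"name": "send_rows", "arguments": {"moves": [[0,0,0,0,0,0],[0,0,0,0,0,0],[0,0,-0.16,0,0,0],[0,0,-0.16,0,0,0],[0,-0.22,-0.16,0,0,0],[0,-0.22,-0.16,0,0,0],[0.012,-0.22,-0.16,0,0,0]], "grip": 0.77}}

```text
time_s: 30.7
position: [0.6166, -0.0834, 0.0492]
tcp_rot: [[-1.0, 0.003, 0.002], [0.003, 1.0, -0.0], [-0.002, -0.0, -1.0]]
force: [0.0, 0.8, -0.4]
opening: 0.771
grasp_force: 0.0
```

>>> {"name": "send_rows", "arguments": {"moves": [[0,0,0,0,0,0],[0,0,0,0,0,0],[0,0,0,0,0,0],[0,0,0,0,0,0],[0,0,0,0,0,0],[0,0,0.15,0,0,0],[0,0,0.15,0,0,0],[0,0.04,0.15,0,0,0],[0,0.07,0.15,0,0,0],[0,0.1,0.15,0,0,0],[0,0.125,0.15,0,0,0],[0,0.145,0.15,0,0,0]], "grip": 0}}

```text
time_s: 31.9
position: [0.6164, -0.0452, 0.0127]
tcp_rot: [[-1.0, -0.001, 0.002], [-0.001, 1.0, -0.001], [-0.002, -0.001, -1.0]]
force: [-0.8, -1.6, 1.6]
opening: 0.006
grasp_force: 1.2
```

>>> {"name": "send_rows", "arguments": {"moves": [[0,0.006,0,0,0,0],[0,0.012,0,0,0,0],[0,0.016,0,0,0,0],[0,0.016,0,0,0,0],[0,0.016,0,0,0,0]]}}

```text
time_s: 32.4
position: [0.6162, -0.0426, 0.012]
tcp_rot: [[-1.0, 0.0, 0.001], [0.0, 1.0, -0.001], [-0.001, -0.001, -1.0]]
force: [-0.8, -5.3, 4.2]
opening: 0.004
grasp_force: 2.6
```

>>> {"name": "send_rows", "arguments": {"moves": [[0,-0.02,0,0,0,0],[0,-0.02,-0.2,0,0,0],[0,-0.02,-0.4,0,0,0],[0,-0.02,-0.56,0,0,0],[0.2,0.98,-0.56,0,0,0],[0.2,0.98,-0.56,0,0,0],[0.2,0.98,-0.56,0,0,0],[0.2,0.98,-0.56,0,0,0],[0.2,0.98,-0.56,0,0,0],[0.2,0.98,-0.56,0,0,0]], "grip": 1}}

```text
time_s: 33.4
position: [0.5624, 0.2094, 0.1509]
tcp_rot: [[-1.0, -0.006, -0.004], [-0.006, 1.0, 0.003], [0.004, 0.003, -1.0]]
force: [1.0, -0.3, -0.2]
opening: 0.835
grasp_force: 0.0
```

>>> {"name": "send_rows", "arguments": {"moves": [[0.2,0.468,0,0,0,-0.324],[0.2,0.468,0,0,0,-0.324],[0.2,0.468,0,0,0,-0.324],[0.2,0.468,0,0,0,-0.324],[0.2,0.468,0,0,0,-0.324],[0.2,0.468,0,0,0,-0.324],[0.2,0.468,0,0,0,-0.324]]}}

```text
time_s: 34.1
position: [0.5159, 0.3196, 0.1513]
tcp_rot: [[-0.874, -0.485, -0.001], [-0.485, 0.874, -0.0], [0.001, 0.0, -1.0]]
force: [0.1, 0.3, 0.1]
opening: 0.998
grasp_force: 0.0
```

```bash
python3 -c "
from h import *
v=wl();save('w9',v['im']);v=look();save('t9',v['im'])"
```

```text
tcp [0.5159 0.3196 0.1513] yaw y 119.02
w [    0   130   182   175 14574] (array([595. , 159.6]), 145.4, 113.2, -74.5) 0.0281
w [  279   167    81   135 10340] (array([516.6, 322.5]), 107.8, 60.2, 28.9) 0.0275
tan [279. 192.] (array([619.9,   0. ]), 321.1, 122.5, 89.7)
tan [185. 232.] (array([499.4, 311.7]), 70.9, 58.6, 29.1)
tan [490. 440.] (array([-100.5, -617.1]), 162.0, 153.7, -0.3)
vase top [ 0.4098 -0.2951  0.1217] 174
```

View pics/t9.png

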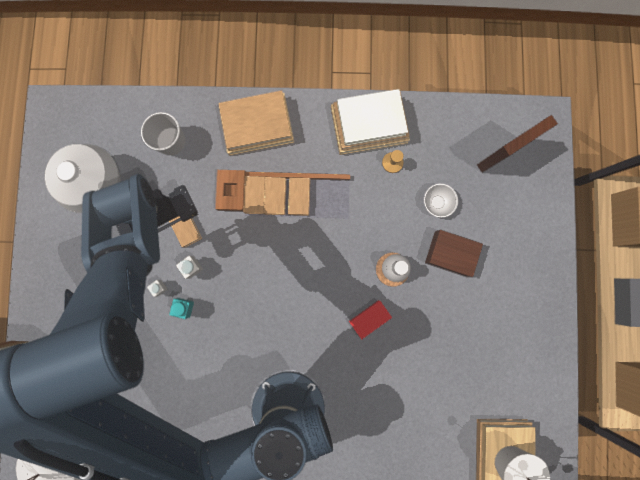

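The top view shows three books snug beside the block (columns 246–310) and the vase on the mat at (393,268). Now I'll fetch the fourth book, which was knocked to (185,232).

>>> {"name": "send_rows", "arguments": {"moves": [[-0.008,0.009,0.2,0,0,0],[-0.008,0.009,0.4,0,0,0],[-0.008,0.009,0.5,0,0,0],[-0.008,0.009,0.569,0,0,0],[-0.008,0.009,0.569,0,0,0],[-0.008,0.009,0.569,0,0,0]]}}

```text
time_s: 34.8
position: [0.5168, 0.3232, 0.0094]
tcp_rot: [[-0.874, -0.486, -0.0], [-0.486, 0.874, 0.0], [0.0, 0.0, -1.0]]
force: [0.3, -0.2, 0.2]
opening: 0.998
grasp_force: 0.0
```

>>> {"name": "send_rows", "arguments": {"moves": [[0,0,0,0,0,0],[0,0,0,0,0,0],[0,0,0,0,0,0],[0,0,0,0,0,0],[0,0,0,0,0,0],[0,0,-0.12,0,0,0],[0,0,-0.24,0,0,0],[0,0,-0.24,0,0,0]], "grip": 0.5}}

```text
time_s: 35.6
position: [0.5188, 0.3247, 0.0727]
tcp_rot: [[-0.873, -0.487, 0.007], [-0.487, 0.873, 0.003], [-0.008, -0.001, -1.0]]
force: [0.5, -0.1, -2.2]
opening: 0.684
grasp_force: 30.0
```

>>> {"name": "send_rows", "arguments": {"moves": [[0.03,-0.1,0,0,0,0.04],[0.06,-0.2,0,0,0,0.08],[0.09,-0.31,0,0,0,0.12],[0.12,-0.42,0,0,0,0.16],[0.15,-0.52,0,0,0,0.2],[0.18,-0.62,0,0,0,0.24],[0.21,-0.72,0,0,0,0.28],[0.237,-0.806,0,0,0,0.322],[0.237,-0.806,0,0,0,0.322]]}}

```text
time_s: 36.5
position: [0.5629, 0.116, 0.0681]
tcp_rot: [[-1.0, 0.001, -0.001], [0.001, 1.0, -0.001], [0.001, -0.001, -1.0]]
force: [0.0, 0.7, -2.2]
opening: 0.686
grasp_force: 30.0
```

>>> {"name": "send_rows", "arguments": {"moves": [[-0.03,-0.12,0,0,0,0],[-0.06,-0.25,0,0,0,0],[-0.09,-0.38,0,0,0,0],[-0.12,-0.51,0,0,0,0],[-0.15,-0.64,0,0,0,0],[-0.18,-0.76,0,0,0,0],[-0.19,-0.818,0,0,0,0],[-0.19,-0.818,0,0,0,0],[-0.19,-0.818,0,0,0,0],[-0.19,-0.818,0,0,0,0]]}}

```text
time_s: 37.5
position: [0.6098, -0.0835, 0.0689]
tcp_rot: [[-1.0, -0.005, -0.002], [-0.005, 1.0, 0.001], [0.002, 0.001, -1.0]]
force: [0.3, 0.5, -1.2]
opening: 0.685
grasp_force: 30.0
```

>>> {"name": "send_rows", "arguments": {"moves": [[0,-0.012,0,0,0,-0.003],[0,-0.012,0.12,0,0,-0.003],[0,-0.012,0.2,0,0,-0.003],[0,-0.012,0.24,0,0,-0.003],[0,-0.012,0.24,0,0,-0.003],[-0.01,-0.012,0.24,0,0,-0.003],[-0.016,-0.012,0.24,0,0,-0.003],[-0.02,-0.012,0.24,0,0,-0.003],[-0.024,-0.012,0.24,0,0,-0.003],[-0.024,-0.012,0.24,0,0,-0.003]]}}

```text
time_s: 38.5
position: [0.6164, -0.0885, 0.0093]
tcp_rot: [[-1.0, -0.008, -0.001], [-0.008, 1.0, 0.0], [0.001, 0.0, -1.0]]
force: [-1.2, -0.1, -1.1]
opening: 0.687
grasp_force: 30.0
```

>>> {"name": "send_rows", "arguments": {"moves": [[-0.004,0,0,0,0,0],[-0.008,0,0,0,0,0],[-0.008,0,0,0,0,0],[-0.008,0,0,0,0,0]]}}

```text
time_s: 38.9
position: [0.6164, -0.0883, 0.0089]
tcp_rot: [[-1.0, -0.007, -0.005], [-0.007, 1.0, 0.001], [0.005, 0.001, -1.0]]
force: [-5.4, -0.8, 0.4]
opening: 0.688
grasp_force: 30.0
```

>>> {"name": "send_rows", "arguments": {"moves": [[0,0,0,0,0,0],[0,0,0,0,0,0],[0,0,-0.16,0,0,0],[0,0,-0.16,0,0,0],[0,-0.22,-0.16,0,0,0.005],[0,-0.22,-0.16,0,0,0.005],[0.012,-0.22,-0.16,0,0,0.005]], "grip": 0.77}}

```text
time_s: 39.6
position: [0.6177, -0.1457, 0.0497]
tcp_rot: [[-1.0, 0.003, 0.003], [0.003, 1.0, -0.001], [-0.003, -0.001, -1.0]]
force: [-0.2, 0.2, -1.4]
opening: 0.767
grasp_force: 0.0
```

>>> {"name": "send_rows", "arguments": {"moves": [[0,0,0,0,0,0],[0,0,0,0,0,0],[0,0,0,0,0,0],[0,0,0,0,0,0],[0,0,0,0,0,0],[0,0,0.15,0,0,0],[0,0,0.15,0,0,0],[0,0.04,0.15,0,0,0],[0,0.07,0.15,0,0,0],[0,0.1,0.15,0,0,0],[0,0.125,0.15,0,0,0],[0,0.15,0.15,0,0,0]], "grip": 0}}

```text
time_s: 40.8
position: [0.6171, -0.1062, 0.013]
tcp_rot: [[-1.0, -0.001, 0.002], [-0.001, 1.0, -0.002], [-0.002, -0.002, -1.0]]
force: [-0.3, -3.3, 1.1]
opening: 0.005
grasp_force: 1.4
```

>>> {"name": "send_rows", "arguments": {"moves": [[0,0.006,0,0,0,0],[0,0.012,0,0,0,0],[0,0.018,0,0,0,0],[0,0.018,0,0,0,0],[0,0.018,0,0,0,0]]}}

```text
time_s: 41.3
position: [0.6169, -0.1026, 0.0121]
tcp_rot: [[-1.0, 0.0, 0.001], [0.0, 1.0, -0.001], [-0.001, -0.001, -1.0]]
force: [-0.4, -5.2, 2.6]
opening: 0.004
grasp_force: 2.4
```

>>> {"name": "send_rows", "arguments": {"moves": [[0,-0.02,0,0,0,0],[0,-0.02,-0.2,0,0,0],[0,-0.02,-0.4,0,0,0],[0.1,0.1,-0.6,0,0,0],[0.44,0.8,-0.79,0,0,0],[0.44,0.8,-0.79,0,0,0],[0.44,0.8,-0.79,0,0,0],[0.44,0.8,-0.79,0,0,0],[0.44,0.8,-0.79,0,0,0],[0.44,0.8,-0.79,0,0,0]], "grip": 1}}

```text
time_s: 42.3
position: [0.5049, 0.1003, 0.2094]
tcp_rot: [[-1.0, -0.003, -0.001], [-0.003, 1.0, 0.001], [0.001, 0.001, -1.0]]
force: [-0.3, -0.9, -0.1]
opening: 0.836
grasp_force: 0.0
```

>>> {"name": "send_rows", "arguments": {"moves": [[0.44,0.76,0,0,0,-0.41],[0.44,0.76,0,0,0,-0.41],[0.44,0.76,0,0,0,-0.41],[0.44,0.76,0,0,0,-0.41],[0.44,0.76,0,0,0,-0.41],[0.44,0.76,0,0,0,-0.41],[0.44,0.76,0,0,0,-0.41],[0.44,0.76,0,0,0,-0.41],[0.44,0.76,0,0,0,-0.41]]}}

```text
time_s: 43.2
position: [0.3975, 0.2871, 0.2091]
tcp_rot: [[-0.801, -0.598, -0.0], [-0.598, 0.801, -0.0], [0.0, -0.0, -1.0]]
force: [0.6, 0.0, 0.4]
opening: 0.996
grasp_force: 0.0
```

```bash
python3 -c "
from h import *
look()
v=wl(.068,.080,300);save('w10',v['im'])
P=cloud(v);m=(P[:,:,2]>.084)&(P[:,:,2]<.1)&(v['d']>.05)
n,l,st,c=cv2.connectedComponentsWithStats(m.astype(np.uint8))
for k in range(1,n):
  if st[k,4]>300: print('cap',st[k],rect(P[l==k]))
"
```

```text
tan [287. 193.] (array([619.6,  -2.1]), 316.9, 123.1, 89.7)
tan [490. 440.] (array([ -67.8, -581.9]), 218.5, 110.8, -43.3)
vase top [ 0.4089 -0.2953  0.1212] 174
tcp [0.3973 0.2872 0.2091] yaw y 126.75
w [ 386   82   64   89 1431] (array([281.1, 307.2]), 48.2, 48.1, -12.6) 0.0729
w [ 289  203   60   59 1337] (array([397.6, 290.4]), 48.4, 47.7, 37.9) 0.0731
cap [ 406   98   56   56 2431] (array([281.4, 307. ]), 38.9, 38.4, 67.1)
cap [ 294  212   51   51 1997] (array([397.3, 290.2]), 39.1, 38.8, 37.3)
```

View pics/w10.png

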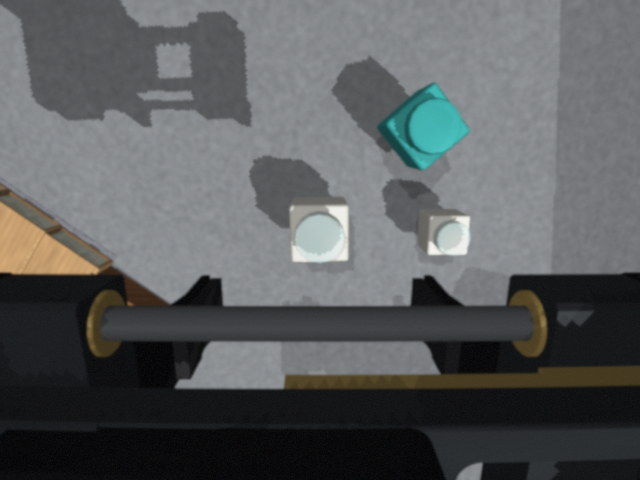

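The wrist view shows the large white lamp at (319,232), nearly square to the tool. The small white one at (447,233) and the turquoise one at (425,127) are clear of the fingers.

>>> {"name": "send_rows", "arguments": {"moves": [[-0.008,0.009,0.1,0,0,-0.008],[-0.008,0.009,0.3,0,0,-0.008],[-0.008,0.009,0.5,0,0,-0.008],[-0.008,0.009,0.64,0,0,-0.008],[-0.008,0.009,0.7,0,0,-0.008],[-0.008,0.009,0.7,0,0,-0.008],[-0.008,0.009,0.7,0,0,-0.008]]}}

```text
time_s: 44.0
position: [0.3972, 0.2912, 0.0344]
tcp_rot: [[-0.793, -0.61, 0.0], [-0.61, 0.793, 0.0], [-0.0, -0.0, -1.0]]
force: [0.2, -0.1, 1.5]
opening: 0.996
grasp_force: 0.0
```

>>> {"name": "send_rows", "arguments": {"moves": [[0,0,0,0,0,0],[0,0,0,0,0,0],[0,0,0,0,0,0],[0,0,0,0,0,0],[0,0,0,0,0,0],[0,0,0,0,0,0],[0,0,-0.2,0,0,0],[0,0,-0.36,0,0,0],[0,0,-0.36,0,0,0]], "grip": 0.4}}

```text
time_s: 44.9
position: [0.3995, 0.2928, 0.128]
tcp_rot: [[-0.792, -0.611, 0.008], [-0.611, 0.792, 0.004], [-0.009, -0.002, -1.0]]
force: [0.1, 2.0, -2.0]
opening: 0.552
grasp_force: 30.0
```

```bash
python3 -c "
from h import *
s=readout.read_state();R=np.array(s['tcp_rot']);print(s['position'],R.round(4),s['opening'])
d=R.T@(np.array([.6247,.188,s['position'][2]])-s['position']);print('units',d/.25)
v=snap('top');im=v['im'];Z=cloud(v)[:,:,2]
hsv=cv2.cvtColor(im,cv2.COLOR_RGB2HSV)
wood=(hsv[:,:,1]>90)&(Z>.028)&(Z<.045);m=np.zeros(Z.shape,bool);m[160:220,205:247]=1
print('block',rect(near(wood&m,(222,180),v,.036)))
m2=np.zeros(Z.shape,bool);m2[180:202,220:243]=1
save('hole',cv2.resize(im[155:225,200:320],None,fx=6,fy=6,interpolation=2))
"
```

```text
[0.39953036 0.29280087 0.12802057] [[-0.7919 -0.6106  0.0085]
 [-0.6106  0.7919  0.0037]
 [-0.009  -0.0023 -1.    ]] 0.5515352669076762
units [-0.45724784 -0.88195265  0.00611196]
block (array([620.5, 181.4]), 123.8, 88.4, 1.3)
```

View pics/hole.png

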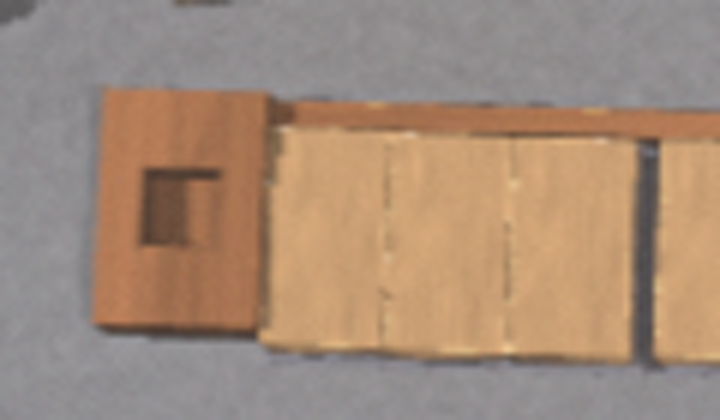

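The crop shows three books snug, but the fourth (left edge at crop column 655) has about 11 mm of gap, so I'll push it again afterwards. First I'll look at the socket with the wrist camera while holding the lamp.

>>> {"name": "send_rows", "arguments": {"moves": [[-0.06,-0.1,0,0,0,0.04],[-0.12,-0.2,0,0,0,0.08],[-0.18,-0.3,0,0,0,0.13],[-0.24,-0.4,0,0,0,0.17],[-0.3,-0.5,0,0,0,0.21],[-0.36,-0.6,0,0,0,0.25],[-0.42,-0.7,0,0,0,0.29],[-0.48,-0.8,0,0,0,0.33],[-0.54,-0.9,0,0,0,0.38],[-0.6,-0.993,0,0,0,0.418],[-0.6,-0.993,0,0,0,0.418],[-0.6,-0.993,0,0,0,0.418]]}}

```text
time_s: 46.15
position: [0.6655, 0.1857, 0.1218]
tcp_rot: [[-1.0, 0.001, -0.005], [0.001, 1.0, -0.0], [0.005, -0.0, -1.0]]
force: [0.2, -0.3, -1.3]
opening: 0.545
grasp_force: 30.0
```

>>> {"name": "send_rows", "arguments": {"moves": [[0,0,0,0,0,0],[0,0,0,0,0,0],[0,0,0,0,0,0]]}}

```text
time_s: 46.45
position: [0.6659, 0.1868, 0.1241]
tcp_rot: [[-1.0, -0.001, -0.001], [-0.001, 1.0, -0.0], [0.001, -0.0, -1.0]]
force: [-0.3, -0.4, -1.8]
opening: 0.547
grasp_force: 30.0
```

```bash
python3 -c "
from h import *
v=wl(.030,.042,600);save('w11',v['im']);np.savez('w11.npz',**v)
"
```

```text
tcp [0.6659 0.1868 0.1241] yaw y 90.05
w [  253    97   128   164 14855] (array([621.6, 187.2]), 106.6, 80.6, -0.0) 0.0354
```

View pics/w11.png

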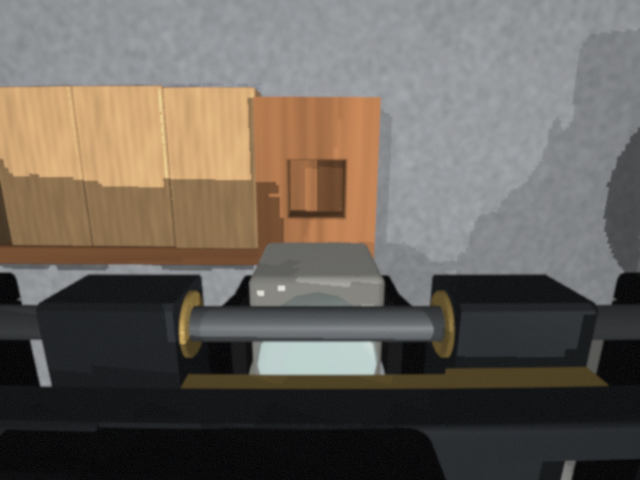

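```bash
python3 -c "
from h import *
v=dict(np.load('w11.npz'));P=cloud(v);Z=P[:,:,2]
g=cv2.cvtColor(v['im'],cv2.COLOR_RGB2GRAY).astype(float);hsv=cv2.cvtColor(v['im'],cv2.COLOR_RGB2HSV)
# hole edges: subpixel gradient
gs=cv2.GaussianBlur(g,(0,0),.8)
def edge(prof,lo): d=np.abs(np.diff(prof));k=d.argmax();return lo+k+.5
L=np.median([edge(gs[r,278:298],278) for r in range(165,212)]);Rr=np.median([edge(gs[r,336:354],336) for r in range(165,212)])
T=np.median([edge(gs[150:168,c],150) for c in range(294,340)]);B=np.median([edge(gs[209:225,c],209) for c in range(294,340)])
print(L,Rr,T,B)
q=onplane(v,[[L,T],[Rr,T],[Rr,B],[L,B]],.036);print(q.round(4),q.mean(0))
bw=(hsv[:,:,1]>90)&(Z>.03)
for r in (130,180,235):
  print(r,[onplane(v,[[c,r]],.036)[0,:2].round(4).tolist() for c in (edge(gs[r,245:270],245),edge(gs[r,368:390],368))])
Tb=np.median([edge(gs[88:106,c],88) for c in range(270,370)]);print('block front',onplane(v,[[315,Tb]],.036))
# lamp
e=np.median([edge(gs[236:250,c],236) for c in range(285,350)]);print('lamp edge',e,onplane(v,[[315,e]],.114), 'depth',bydepth(v,[[315,250],[315,265]]))
print('sides',[ (r,[edge(gs[r,250:275],250),edge(gs[r,360:390],360)]) for r in (255,265,272)])
for r in(250,258,266,272):
  row=(Z[r]>.09)&(Z[r]<.18);cs=np.where(row[230:400])[0]+230;print(r,cs.min(),cs.max(),bydepth(v,[[cs.min()+1,r],[cs.max()-1,r]]).round(4).tolist())
"
```

```text
286.5 345.5 158.5 217.5
[[0.6063 0.1679 0.036 ]
 [0.6063 0.2061 0.036 ]
 [0.6451 0.2069 0.036 ]
 [0.6451 0.1672 0.036 ]] [0.62569953 0.18703408 0.036     ]
130 [[0.5885, 0.1441], [0.5884, 0.2274]]
180 [[0.6201, 0.144], [0.62, 0.2346]]
235 [[0.6572, 0.1472], [0.6572, 0.235]]
block front [[0.56836258 0.18639898 0.036     ]]
lamp edge 242.5 [[0.64211063 0.18661395 0.114     ]] depth [[0.64182982 0.18665836 0.12796338]
 [0.6412051  0.18673127 0.1508699 ]]
sides [(255, [np.float64(261.5), np.float64(371.5)]), (265, [np.float64(253.5), np.float64(376.5)]), (272, [np.float64(253.5), np.float64(379.5)])]
250 265 368 [[0.6418, 0.1654, 0.128], [0.6425, 0.2096, 0.1257]]
258 261 372 [[0.6419, 0.1653, 0.1396], [0.6421, 0.2094, 0.139]]
266 257 376 [[0.6426, 0.1648, 0.1478], [0.642, 0.2095, 0.1496]]
272 254 379 [[0.6424, 0.1649, 0.1555], [0.642, 0.2095, 0.1565]]
```

>>> {"name": "send_rows", "arguments": {"moves": [[0.08,0,0,0,0,0],[0.161,0,0.05,0,0,0],[0.161,0,0.12,0,0,0],[0.161,0,0.17,0,0,0],[0.161,0,0.2,0,0,0],[0.161,0,0.2,0,0,0],[0.161,0,0.2,0,0,0],[0.161,0,0.2,0,0,0]]}}

```text
time_s: 47.3
position: [0.6276, 0.1863, 0.075]
tcp_rot: [[-1.0, 0.0, 0.002], [0.0, 1.0, 0.0], [-0.002, 0.0, -1.0]]
force: [-0.6, 0.3, -1.0]
opening: 0.547
grasp_force: 30.0
```

>>> {"name": "send_rows", "arguments": {"moves": [[0.008,0.002,0,0,0,0],[0.008,0.002,0,0,0,0],[0.008,0.002,0,0,0,0],[0.008,0.002,0,0,0,0]]}}

```text
time_s: 47.7
position: [0.6247, 0.1868, 0.0745]
tcp_rot: [[-1.0, 0.0, 0.0], [0.0, 1.0, 0.0], [-0.0, 0.0, -1.0]]
force: [-0.2, 0.5, -2.0]
opening: 0.55
grasp_force: 30.0
```

>>> {"name": "send_rows", "arguments": {"moves": [[0,0,0.012,0,0,0],[0,0,0.024,0,0,0],[0,0,0.034,0,0,0],[0,0,0.034,0,0,0],[0,0,0.034,0,0,0]]}}

```text
time_s: 48.2
position: [0.6249, 0.1868, 0.0672]
tcp_rot: [[-1.0, -0.0, 0.001], [-0.0, 1.0, -0.0], [-0.001, -0.0, -1.0]]
force: [-1.7, -0.2, 6.4]
opening: 0.546
grasp_force: 30.0
```

>>> {"name": "send_rows", "arguments": {"moves": [[-0.003,0,0,0,0,0],[-0.003,0,0.006,0,0,0],[-0.003,0,0.012,0,0,0],[-0.003,0,0.012,0,0,0]]}}

```text
time_s: 48.6
position: [0.627, 0.1868, 0.0658]
tcp_rot: [[-1.0, -0.0, 0.004], [-0.0, 1.0, 0.0], [-0.004, 0.0, -1.0]]
force: [-1.6, -1.4, 13.4]
opening: 0.55
grasp_force: 30.0
```

>>> {"name": "send_rows", "arguments": {"moves": [[0,0,-0.014,0,0,0],[0.004,0,-0.014,0,0,0],[0.004,0,-0.014,0,0,0],[0.004,0,-0.014,0,0,0],[0.004,0,-0.014,0,0,0]]}}

```text
time_s: 49.1
position: [0.6256, 0.1868, 0.0664]
tcp_rot: [[-1.0, 0.0, 0.002], [0.0, 1.0, 0.0], [-0.002, 0.0, -1.0]]
force: [2.9, 0.5, -0.2]
opening: 0.553
grasp_force: 30.0
```

```bash
python3 -c "
from h import *
v=wl(.030,.042,600);np.savez('w12.npz',**v)
save('w12',cv2.resize(v['im'][150:400,180:460],None,fx=2.8,fy=2.4,interpolation=2)[:600,:800])
s=snap('scene');P=cloud(s)
save('s12',cv2.resize(s['im'][240:350,260:380],None,fx=5,fy=5,interpolation=2))
"
```

```text
tcp [0.6256 0.1868 0.0664] yaw y 89.99
w [  237   166   160   113 12794] (array([597.5, 187.2]), 80.5, 59.2, 89.8) 0.0354
```

View pics/w12.png

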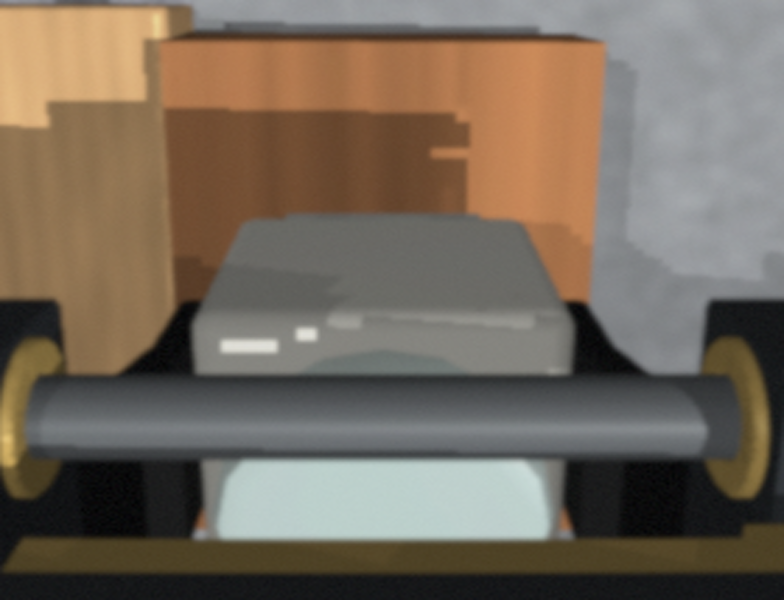

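>>> {"name": "send_rows", "arguments": {"moves": [[0,0,0.01,0,0,0],[0,0,0.02,0,0,0],[0,0,0.03,0,0,0],[0,0,0.03,0,0,0]]}}

```text
time_s: 49.6
position: [0.6288, 0.1868, 0.0636]
tcp_rot: [[-1.0, -0.0, 0.01], [-0.0, 1.0, 0.0], [-0.01, 0.0, -1.0]]
force: [2.7, -0.9, 17.6]
opening: 0.554
grasp_force: 30.0
```

>>> {"name": "send_rows", "arguments": {"moves": [[0,0,-0.1,0,0,0],[0,0,-0.2,0,0,0],[-0.16,0,-0.25,0,0,0],[-0.16,0,-0.25,0,0,0],[-0.16,0,-0.25,0,0,0],[-0.16,0,-0.25,0,0,0],[-0.16,0,-0.25,0,0,0],[-0.16,0,-0.25,0,0,0]]}}

```text
time_s: 50.4
position: [0.663, 0.1868, 0.1204]
tcp_rot: [[-1.0, -0.0, -0.003], [-0.0, 1.0, -0.0], [0.003, -0.0, -1.0]]
force: [0.9, 1.0, -0.7]
opening: 0.553
grasp_force: 30.0
```

```bash
cat >> h.py <<'E'
def fit():
    v=wl(.030,.042,600);P=cloud(v);Z=P[:,:,2]
    g=cv2.GaussianBlur(cv2.cvtColor(v['im'],cv2.COLOR_RGB2GRAY).astype(float),(0,0),.8)
    # hole: dark/absent top-level inside block
    tcp=np.array(readout.read_state()['position'])
    m=(P[:,:,2]>.09)&(P[:,:,2]<.18)&(v['d']>.05);m[:242]&=True
    u=slice(280,350)
    q=P[240:275,u].reshape(-1,3);k=(q[:,2]>tcp[2]-.005)&(q[:,2]<tcp[2]+.04);q=q[k]
    A=np.polyfit(q[:,2],q[:,0],1);print('face x at z=tcp+.015',np.polyval(A,tcp[2]+.015),'tilt',A[0],'n',len(q),'zmin',q[:,2].min())
    B=np.polyfit(q[:,1],q[:,0],1);print('yaw of face',B[0])
    return v,P,g
E
python3 -c "
from h import *
v,P,g=fit();Z=P[:,:,2];save('w13',v['im']);np.savez('w13.npz',**v)
for c in (290,315,340): print(c,[(r,P[r,c].round(4).tolist()) for r in (236,240,243,246,250,258,266,274)])
s=snap('scene');P=cloud(s)
save('s13',cv2.resize(s['im'][200:340,250:370],None,fx=5,fy=4.2,interpolation=2))
"
```

```text
tcp [0.663  0.1868 0.1204] yaw y 90.01
w [  252   101   130   162 14020] (array([620.2, 187.2]), 104.4, 80.6, -0.1) 0.0354
face x at z=tcp+.015 0.6387116192650916 tilt 0.08920181514714222 n 2358 zmin 0.11564098541131335
yaw of face 0.0009603143052247718
290 [(236, [0.6538, 0.1696, 0.0364]), (240, [0.6415, 0.1739, 0.0965]), (243, [0.637, 0.1755, 0.1195]), (246, [0.6378, 0.1757, 0.1217]), (250, [0.638, 0.1761, 0.1276]), (258, [0.639, 0.1766, 0.136]), (266, [0.64, 0.1771, 0.1433]), (274, [0.6402, 0.1777, 0.1521])]
315 [(236, [0.6542, 0.1863, 0.035]), (240, [0.6416, 0.1866, 0.0959]), (243, [0.6372, 0.1867, 0.1188]), (246, [0.6377, 0.1867, 0.1221]), (250, [0.6382, 0.1867, 0.1269]), (258, [0.639, 0.1867, 0.1359]), (266, [0.6398, 0.1867, 0.1438]), (274, [0.6397, 0.1868, 0.1534])]
340 [(236, [0.654, 0.2031, 0.0357]), (240, [0.6411, 0.1991, 0.0979]), (243, [0.6376, 0.1979, 0.1172]), (246, [0.6374, 0.1976, 0.1232]), (250, [0.638, 0.1973, 0.1275]), (258, [0.6388, 0.1968, 0.1368]), (266, [0.6397, 0.1963, 0.1442]), (274, [0.6401, 0.1958, 0.1523])]
```

View pics/s13.png

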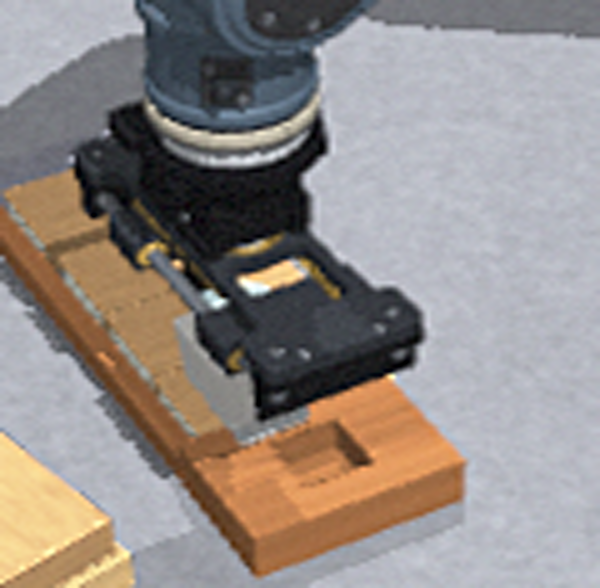

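The lamp pivoted about 5° in the grip after catching the −x lip, because the true hole centre lies slightly further +x (~0.6263). I'll tilt the tool to bring the lamp upright and measure again.

>>> {"name": "send_rows", "arguments": {"moves": [[-0.012,0,0,0,-0.054,0],[-0.012,0,0,0,-0.054,0],[-0.012,0,0,0,-0.054,0],[-0.012,0,0,0,-0.054,0],[-0.012,0,0,0,-0.054,0]]}}

```text
time_s: 51.0
position: [0.6681, 0.1867, 0.1215]
tcp_rot: [[-0.996, 0.0, 0.085], [0.0, 1.0, 0.0], [-0.085, 0.0, -0.996]]
force: [0.5, 0.0, -1.8]
opening: 0.55
grasp_force: 30.0
```

```bash
python3 -c "
from h import *
print(np.round(readout.read_state()['tcp_rot'],4).tolist())
v,P,g=fit();np.savez('w14.npz',**v)
for c in (290,315,340): print(c,[(r,P[r,c].round(4).tolist()) for r in range(228,276,6)])
print('row290', [(c,P[150:235,c][P[150:235,c,2]<.03][:,2].size) for c in (300,320)])
gs=g
def edge(prof,lo): d=np.abs(np.diff(prof));k=d.argmax();return lo+k+.5
for r in range(140,240,8): 
  w=gs[r,270:360];d=np.abs(np.diff(w));k=np.argsort(d)[-3:]+270;print(r,sorted(k.tolist()),end=' ')
print()
for c in range(290,345,10):
  w=gs[120:238,c];d=np.abs(np.diff(w));k=np.argsort(d)[-4:]+120;print(c,sorted(k.tolist()),end=' ')
"
```

```text
[[-0.9964, 0.0002, 0.085], [0.0003, 1.0, 0.0001], [-0.085, 0.0001, -0.9964]]
tcp [0.6681 0.1867 0.1215] yaw y 89.99
w [  249    78   136   183 17224] (array([626. , 187.2]), 116.0, 80.6, -0.2) 0.0354
face x at z=tcp+.015 0.6424325810504713 tilt 0.000648983316479902 n 2260 zmin 0.11638971572474122
yaw of face 0.0008952965517588764
290 [(228, [0.661, 0.1696, 0.0358]), (234, [0.6654, 0.1695, 0.0353]), (240, [0.6482, 0.1739, 0.0968]), (246, [0.6424, 0.1757, 0.1216]), (252, [0.6427, 0.1761, 0.1281]), (258, [0.6425, 0.1766, 0.1354]), (264, [0.6426, 0.177, 0.1413]), (270, [0.6425, 0.1774, 0.1474])]
315 [(228, [0.6612, 0.1863, 0.0353]), (234, [0.6658, 0.1863, 0.0341]), (240, [0.6483, 0.1865, 0.0966]), (246, [0.6429, 0.1866, 0.1202]), (252, [0.6425, 0.1866, 0.1288]), (258, [0.6425, 0.1866, 0.1354]), (264, [0.6424, 0.1867, 0.142]), (270, [0.6424, 0.1867, 0.1477])]
340 [(228, [0.6612, 0.203, 0.0354]), (234, [0.6651, 0.2031, 0.0362]), (240, [0.6486, 0.1992, 0.096]), (246, [0.6421, 0.1975, 0.1225]), (252, [0.6423, 0.1971, 0.1292]), (258, [0.6422, 0.1967, 0.1361]), (264, [0.6427, 0.1964, 0.1413]), (270, [0.6425, 0.196, 0.1475])]
row290 [(300, 53), (320, 53)]
140 [332, 333, 334] 148 [346, 347, 348] 156 [346, 347, 348] 164 [345, 346, 347] 172 [345, 346, 347] 180 [345, 346, 347] 188 [345, 346, 347] 196 [344, 345, 346] 204 [282, 345, 346] 212 [285, 286, 287] 220 [285, 286, 287] 228 [285, 286, 287] 236 [285, 286, 287] 
290 [194, 203, 204, 205] 300 [195, 196, 203, 204] 310 [195, 196, 203, 204] 320 [144, 203, 204, 205] 330 [144, 203, 204, 205] 340 [143, 144, 204, 205]
```

```bash
python3 -c "
from h import *
v=dict(np.load('w14.npz'));g=cv2.GaussianBlur(cv2.cvtColor(v['im'],cv2.COLOR_RGB2GRAY).astype(float),(0,0),.8)
def e(p,lo):
  d=np.abs(np.diff(p));k=d.argmax();y0,y1,y2=d[k-1:k+2];return lo+k+.5+.5*(y0-y2)/(y0-2*y1+y2)
T=np.median([e(g[138:150,c],138) for c in range(315,343)]);B=np.median([e(g[198:211,c],198) for c in range(292,343)])
L=np.median([e(g[r,278:294],278) for r in range(150,200)]);R=np.median([e(g[r,338:354],338) for r in range(150,200)])
F=np.median([e(g[70:86,c],70) for c in range(270,370)])
print(T,B,L,R,F,onplane(v,[[316,T],[316,B],[316,F],[L,175],[R,175]],.036).round(4).tolist())
P=cloud(v);Z=P[:,:,2]
for r in range(240,275,8):
  cs=np.where((Z[r,230:400]>.09)&(Z[r,230:400]<.18))[0]+230;print(bydepth(v,[[cs.min()+1,r],[cs.max()-1,r]])[:,1].mean().round(4),end=' ')
"
```

```text
144.3191717535456 204.43922967570714 281.3531421046396 346.68315960570635 77.69662152723748 [[0.6066, 0.187, 0.036], [0.6448, 0.187, 0.036], [0.5683, 0.1871, 0.036], [0.6256, 0.165, 0.036], [0.6256, 0.2066, 0.036]]
0.1872 0.1872 0.1872 0.1873 0.1871
```

>>> {"name": "send_rows", "arguments": {"moves": [[0.08,0,-0.007,0,0,0],[0.161,0,-0.014,0,0,0],[0.165,0,0.04,0,0,0],[0.17,0,0.1,0,0,0],[0.175,0,0.15,0,0,0],[0.178,0,0.186,0,0,0],[0.178,0,0.186,0,0,0],[0.178,0,0.186,0,0,0],[0.178,0,0.186,0,0,0],[0.178,0,0.186,0,0,0]]}}

```text
time_s: 52.05
position: [0.6276, 0.1868, 0.0719]
tcp_rot: [[-0.996, 0.0, 0.086], [0.0, 1.0, 0.0], [-0.086, 0.0, -0.996]]
force: [-0.0, 0.1, -1.7]
opening: 0.549
grasp_force: 30.0
```

```bash
python3 -c "
from h import *
v=wl();P=cloud(v);np.savez('w15.npz',**v)
print(np.round(readout.read_state()['tcp_rot'],4).tolist())
for c in (300,330): print(c,[(r,P[r,c].round(4).tolist()) for r in range(236,276,5)])
"
```

```text
tcp [0.6276 0.1868 0.0719] yaw y 89.99
w [    0   139   397   167 45404] (array([608.5, 113.8]), 227.1, 97.9, 89.5) 0.0276
[[-0.9963, 0.0001, 0.0861], [0.0001, 1.0, 0.0001], [-0.0861, 0.0002, -0.9963]]
300 [(236, [0.6188, 0.1774, 0.0085]), (241, [0.6019, 0.1799, 0.0655]), (246, [0.6021, 0.1802, 0.0718]), (251, [0.6018, 0.1804, 0.0785]), (256, [0.6021, 0.1806, 0.0836]), (261, [0.6022, 0.1808, 0.0885]), (266, [0.6018, 0.1811, 0.0945]), (271, [0.6021, 0.1812, 0.0986])]
330 [(236, [0.6186, 0.1956, 0.009]), (241, [0.6018, 0.1935, 0.0661]), (246, [0.6024, 0.1933, 0.0709]), (251, [0.6026, 0.1931, 0.0765]), (256, [0.6015, 0.1928, 0.085]), (261, [0.602, 0.1927, 0.0892]), (266, [0.6016, 0.1925, 0.095]), (271, [0.602, 0.1923, 0.0989])]
```

>>> {"name": "send_rows", "arguments": {"moves": [[0.001,0,0.012,0,0,0],[0.002,0,0.024,0,0,0],[0.003,0,0.032,0,0,0],[0.003,0,0.032,0,0,0],[0.003,0,0.032,0,0,0]]}}

```text
time_s: 52.6
position: [0.6269, 0.1867, 0.063]
tcp_rot: [[-0.996, 0.0, 0.084], [0.0, 1.0, -0.0], [-0.084, -0.0, -0.996]]
force: [1.0, 0.6, -2.0]
opening: 0.551
grasp_force: 30.0
```

>>> {"name": "send_rows", "arguments": {"moves": [[0,0,0.006,0,0,0],[0.001,0,0.012,0,0,0],[0.001,0,0.012,0,0,0]]}}

```text
time_s: 52.9
position: [0.6269, 0.1867, 0.0599]
tcp_rot: [[-0.996, 0.0, 0.085], [0.0, 1.0, -0.0], [-0.085, -0.0, -0.996]]
force: [0.3, -0.7, -1.2]
opening: 0.549
grasp_force: 30.0
```

>>> {"name": "send_rows", "arguments": {"moves": [[0,0,0.01,0,0,0],[0.001,0,0.02,0,0,0],[0.002,0,0.03,0,0,0],[0.003,0,0.04,0,0,0],[0.003,0,0.04,0,0,0]]}}

```text
time_s: 53.4
position: [0.6269, 0.1867, 0.0496]
tcp_rot: [[-0.996, 0.0, 0.084], [0.0, 1.0, -0.0], [-0.084, -0.0, -0.996]]
force: [-0.1, 0.1, -2.0]
opening: 0.554
grasp_force: 30.0
```

It is sliding in freely.

>>> {"name": "send_rows", "arguments": {"moves": [[0,0,0.008,0,0,0],[0.001,0,0.016,0,0,0],[0.002,0,0.024,0,0,0],[0.002,0,0.028,0,0,0],[0.002,0,0.028,0,0,0]]}}

```text
time_s: 53.9
position: [0.6272, 0.1868, 0.0451]
tcp_rot: [[-0.996, -0.0, 0.085], [-0.0, 1.0, -0.0], [-0.085, -0.0, -0.996]]
force: [-4.6, -1.3, 9.6]
opening: 0.548
grasp_force: 30.0
```

>>> {"name": "send_rows", "arguments": {"moves": [[0,0,0,0,0,0],[0,0,0,0,0,0],[0,0,0,0,0,0],[0,0,0,0,0,0],[-0.008,0,-0.1,0,0,0],[-0.017,0,-0.2,0,0,0],[-0.026,0,-0.3,0,0,0],[-0.037,0,-0.438,0,0.054,0],[-0.037,0,-0.438,0,0.054,0]], "grip": 0.85}}

```text
time_s: 54.8
position: [0.6326, 0.1871, 0.1584]
tcp_rot: [[-1.0, 0.0, 0.012], [0.0, 1.0, 0.001], [-0.012, 0.001, -1.0]]
force: [1.6, 0.3, 0.8]
opening: 0.849
grasp_force: 0.0
```

>>> {"name": "send_rows", "arguments": {"moves": [[0,-0.6,-0.2,0,0,0],[0,-0.6,-0.2,0,0,0],[0,-0.6,-0.2,0,0,0],[0,-0.6,-0.2,0,0,0],[0,-0.6,-0.2,0,0,0]]}}

```text
time_s: 55.3
position: [0.6274, 0.0349, 0.203]
tcp_rot: [[-1.0, 0.004, 0.001], [0.004, 1.0, 0.0], [-0.001, 0.0, -1.0]]
force: [-0.1, -0.8, -0.6]
opening: 0.852
grasp_force: 0.0
```

```bash
python3 -c "
from h import *
v=wl(.020,.034,500);save('w16',v['im']);P=cloud(v);Z=P[:,:,2]
for lo,hi in((.08,.0885),(.097,.108)):
  m=(Z>lo)&(Z<hi)&(v['d']>.05)&(P[:,:,1]>.14);q=P[m]
  if len(q): print(lo,rect(q),np.median(q[:,2]),len(q))
print(readout.read_state()['tcp_rot'])
"
```

```text
tcp [0.6274 0.0349 0.203 ] yaw y 89.79
w [  112   145   335   138 35862] (array([621.5,  -6.6]), 310.2, 124.2, 89.7) 0.0274
w [ 289  344  125   30 1423] (array([770.4,  68.9]), 126.4, 10.7, -77.5) 0.0283
0.08 (array([625.7, 186.6]), 48.9, 48.0, 0.0) 0.08515321081522217 1508
0.097 (array([625.3, 186.6]), 39.3, 38.9, 29.5) 0.10234517696803339 2292
[[-9.99998119e-01  1.82217844e-03 -6.64300906e-04]
 [ 1.82162864e-03  9.99997999e-01  8.27295922e-04]
 [ 6.65807058e-04  8.26084256e-04 -9.99999437e-01]]
```

View pics/w16.png

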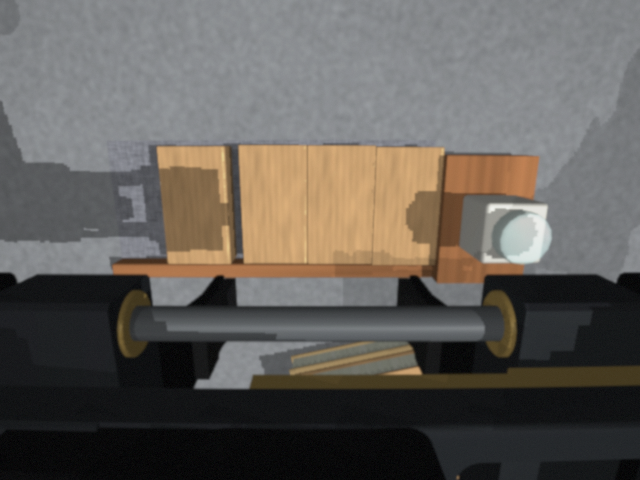

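The lamp is fully home: housing top at 85 mm and cap at 102 mm, centred at (0.6257, 0.1866). The fourth book still shows a gap (wrist pixel columns 232–239), so I'll push it in again.

>>> {"name": "send_rows", "arguments": {"moves": [[0.054,-0.66,0,0,0,0.002],[0.054,-0.66,0,0,0,0.002],[0.054,-0.66,0,0,0,0.002],[0.054,-0.66,0,0,0,0.002],[0.054,-0.66,0,0,0,0.002],[0.054,-0.66,0,0,0,0.002],[0.054,-0.66,0,0,0,0.002],[0.054,-0.66,0,0,0,0.002]], "grip": 0}}

```text
time_s: 56.15
position: [0.6137, -0.1259, 0.2029]
tcp_rot: [[-1.0, 0.0, -0.0], [0.0, 1.0, 0.001], [0.0, 0.001, -1.0]]
force: [0.5, -0.3, -0.6]
opening: 0.205
grasp_force: 0.0
```

>>> {"name": "send_rows", "arguments": {"moves": [[0,0,0.2,0,0,0],[0,0,0.4,0,0,0],[0,0,0.6,0,0,0],[0,0,0.7,0,0,0],[0,0,0.764,0,0,0],[0,0,0.764,0,0,0],[0,0,0.764,0,0,0]]}}

```text
time_s: 56.85
position: [0.6147, -0.1281, 0.013]
tcp_rot: [[-1.0, 0.002, 0.002], [0.002, 1.0, -0.001], [-0.002, -0.001, -1.0]]
force: [0.3, -0.4, 1.1]
opening: 0.004
grasp_force: 0.0
```

>>> {"name": "send_rows", "arguments": {"moves": [[0,0.02,0,0,0,0],[0,0.04,0,0,0,0],[0,0.06,0,0,0,0],[0,0.08,0,0,0,0],[0,0.09,0,0,0,0],[0,0.1,0,0,0,0],[0,0.1,0,0,0,0]]}}

```text
time_s: 57.55
position: [0.6136, -0.1028, 0.012]
tcp_rot: [[-1.0, 0.003, -0.0], [0.003, 1.0, 0.0], [0.0, 0.0, -1.0]]
force: [-0.3, 0.3, 0.3]
opening: 0.005
grasp_force: 0.1
```

>>> {"name": "send_rows", "arguments": {"moves": [[0,0.008,0,0,0,0],[0,0.016,0,0,0,0],[0,0.024,0,0,0,0],[0,0.024,0,0,0,0],[0,0.024,0,0,0,0]]}}

```text
time_s: 58.05
position: [0.6142, -0.1025, 0.012]
tcp_rot: [[-1.0, 0.001, 0.001], [0.001, 1.0, -0.007], [-0.001, -0.007, -1.0]]
force: [-3.0, -15.4, -1.1]
opening: 0.006
grasp_force: 7.4
```

```bash
python3 -c "
from h import *
v=wl(.022,.032,500);look()"
```

```text
tcp [ 0.6142 -0.1025  0.012 ] yaw y 89.93
w [  339   180   301   125 32407] (array([585. , -29.9]), 125.9, 52.1, 89.8) 0.0275
w [ 475  340  129   48 5567] (array([639.1,  -3.9]), 56.4, 24.7, 90.0) 0.0276
tan [273. 181.] (array([644.7,  62.5]), 157.8, 72.6, 89.2)
tan [490. 440.] (array([-100.8, -618.2]), 159.2, 153.5, 0.5)
vase top [ 0.4088 -0.2952  0.122 ] 176
```

>>> {"name": "send_rows", "arguments": {"moves": [[0,-0.012,0,0,0,0],[0,-0.03,0,0,0,0],[0,-0.06,0,0,0,0],[0,-0.06,-0.15,0,0,0],[0,-0.06,-0.35,0,0,0],[0,-0.06,-0.55,0,0,0],[0.3,-0.06,-0.8,0,0,0],[0.3,-0.06,-0.8,0,0,0],[0.3,-0.06,-0.8,0,0,0]]}}

```text
time_s: 59.05
position: [0.536, -0.1113, 0.2158]
tcp_rot: [[-1.0, 0.003, 0.002], [0.003, 1.0, -0.001], [-0.002, -0.001, -1.0]]
force: [0.6, 1.2, -0.2]
opening: 0.005
grasp_force: 0.0
```

>>> {"name": "send_rows", "arguments": {"moves": [[0,0,0,0,0,0],[0.5,0,0,0,0,0],[0.5,0,0,0,0,0],[0.5,0,0,0,0,0],[0.5,0,0,0,0,0],[0.5,0,0,0,0,0]]}}

```text
time_s: 59.65
position: [0.4148, -0.1121, 0.2114]
tcp_rot: [[-1.0, 0.004, 0.001], [0.004, 1.0, 0.0], [-0.001, 0.0, -1.0]]
force: [-0.3, -0.8, 0.1]
opening: 0.002
grasp_force: 0.0
```

```bash
python3 -c "
from h import *
v=look()
save('t17',cv2.resize(v['im'][155:300,200:440],None,fx=3.3,fy=3.3,interpolation=2))
s=snap('scene');P=cloud(s);print(readout.read_state()['time_s'])
"
```

```text
tan [285. 192.] (array([619.9,   2.6]), 326.2, 122.7, 89.7)
tan [486. 442.] (array([-101. , -601.9]), 162.1, 124.2, -0.9)
vase top [ 0.4098 -0.2958  0.1218] 172
59.75
```

View pics/t17.png

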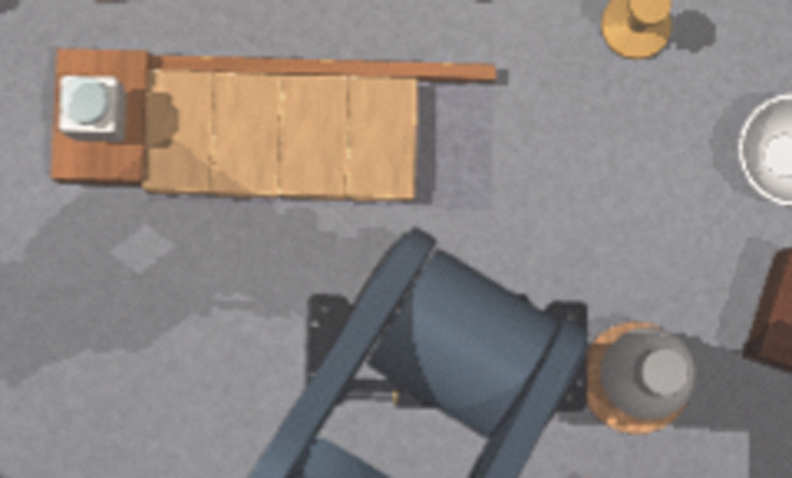

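The final view shows four books snug against the block and rail (crop columns 145–415), the lamp seated at (90,103) and the vase centred on the mat near (640,377).

```bash
python3 -c "
from h import *
print(ticket.hand_in())"
```

```text
the job is handed in; nothing more can be done
None
```

The job is handed in with no verdict returned yet: the last pictures showed the vase upright on the mat, all four books snug against the rail and socket block, the lamp fully home, and the arm clear.

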